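# Pack breakers from the under-ledge tray

## Robot

A 6-joint arm with a two-finger parallel gripper is mounted at the origin on the work surface. World frame = base frame: x ahead of the robot, y to its left, z up, the work surface at z = 0. Lengths are in mm, angles in rad, forces in N, time in s.
With the tool pointing down it reaches from about 325 to 850 mm from the base axis. Payload 4.4 kg.
Tool frame: the origin (TCP) lies midway between the tips of the shut fingers; the grasp point (between the pads) lies behind it (ctrl.pinch_z is the z of the grasp point in the tool frame, in mm); z points along the fingers, y is the line along which they close (so a half turn about z gives the same grasp; the last joint's range is limited). The gripper opens to 94 mm and grips with 3 to 60 N. Pads are 16 mm wide; open, the fingers measure 119 mm over their backs; the gripper's body (75 mm by 177 mm) begins 78 mm behind the grasp point.
Start: joints at [-1.254, 0.207, 1.542, -0, 1.393, -0.15], TCP at [258.756, -513.49, 205.447] pointing down, gripper open.
Joint ranges: [-2.73, 2.73], [-0.86, 2.22], [0.23, 2.46], [-1.11, 4.25], [0.08, 2.63], [-2.82, 2.82]. Speed limits (rad/s): [2.79, 2.79, 3.14, 3.14, 3.14, 3.14].

## Interface

Orientations are given as a rotation vector (axis times angle).
In Python, from rig import ctrl gives the robot as it stands.
- The arm moves only by the shell command python3 -m jog 'ROWS' [FORCE]. ROWS is JSON, a list of rows, each a list of 3 entries, a list of its own where there are three numbers: the turn, a rotation vector about the tool's x, y, z in rad, then the shift along the tool's x, y, z in mm, then the closure, from -1 (fully open) to 1 (shut). In form: [[[rx, ry, rz], [dx, dy, dz], hand], ...]. A call has 1 to 20 rows; each row shifts and turns the commanded pose from where the row before left it, along the tool's axes as they then stand; what a row does not reach is not made up. A row lasts 1/10 s, in which the tool goes at most 50 mm and 8.59 degrees, less where a joint would pass 70% of its speed; a pose out of reach is approached as far as the arm can. A call with a gripper value outside its range is refused whole. The fingers move at their own pace and stop on an object; FORCE is the grip in N (left out, the last holds). Time passes only in rows, so rows that do not move let the fingers close. It gives the time, the measured TCP pose, the force, the opening and the grip force at its end, in the units of the state.
- ctrl.sense(): the state, without advancing time (a new reading comes with each control period).
- ctrl.grab_frame(name): name is "side" or "top" or "wrist"; returns (picture, depth): 480x640x3 uint8, red, green, blue; 480x640 float32, mm along the optical axis (not along the pixel's ray), 0 where there is no reading.
- ctrl.get_calibration(name): a dict with "intrinsics" (3x3 intrinsics, pixels), "T" (4x4, takes a point from camera to world coordinates). Camera axes: x right, y up, looking along -z (the intrinsics and any distortion apply to the point x, -y, -z); pixel columns grow to the right and rows downward; lengths in mm; the calibration is good to about 2 mm. A picture is of the moment at which its call begins: read the wrist's pose just before it. get_calibration takes no time and is no camera call; for the wrist camera it gives the pose at the moment of the call.
- ctrl.sign_off(): hands the job in; it is judged then, once.
The state is a dict: "time": time; "joint_positions": joint angles; "joint_velocities": joint speeds; "tau": joint torques, N m; "position": TCP position; "eef_rot": TCP orientation; "contact_force": force on the tool from outside, world axes, zero at the start; "ft_torque": the same for the moment, N m; "width": finger opening in mm; "grip_force": force on a finger pad.
Only numpy, scipy, OpenCV 4.12 (cv2) and the standard library are available. Lean on these libraries where they do the work, as an engineer would, in place of code of your own. Each camera call takes 0.05 s, during which the arm holds its last target. There are 200 camera calls.

## Task

Take the hooked rod, reach it under the ledge into the hidden eye and pull the steel tray right out, then stand the rod down on the bench again. Put every circuit breaker from the tray into the grey tub, snap the lid fully onto the tub, and push the tray back until its front panel is level with the ledge's edge or further in. When all that is done, press the desk bell's plunger right down to its stop; do not knock the other things on the bench about.

Things in the scene. Friction and masses are not known exactly. Their poses are not given: they have to be found in the camera images.
- bay: fixed grey ledge unit: a shelf 270 wide over an open bay whose open front looks along its own -x. Origin: on the bench, midway across. Shelf underside 84, top 92 above the bench; front edge at x = -130, back at x = +120; cartons up to 162 high stand on it behind x = 0. Side walls 12 thick, inner faces at y = +-123.
- ledge_edge (a point): middle of the shelf's front edge, at its top (92 above the bench); axes as bay
- tray (a joint): travel (m) of the dark steel tray that slides under the ledge: 0 = fully in (start), 0.22 = fully out, along the unit's -x. It stays where it is left; friction about 2 N. At 0 its front panel is 60 mm behind the ledge's front edge, at 0.06 level with it.
- tray_front (a point): middle of the outer face of the tray's front panel (190 wide, 8 thick, from 5 to 50 above the bench; this point 27.5 above it); moves with the tray; axes as bay. The tray is 168 long behind this face, walls 5 thick and 37 high, inner floor 8 above the bench.
- tray_eye (a point): centre of the opening of the flat-lying steel eye (D-shaped loop of 6 mm wire) on the middle of the tray's front panel; wire 17 to 23 above the bench; opening about 38 wide across the tray and 30 deep; outermost wire 36 out from the panel. Hidden under the ledge at the start. Moves with the tray; axes as bay
- rod: hooked rod standing on the bench: upright wooden grip (34 along x, 20 across y, from 8 to 100 high) on a steel foot (60 x 56 x 8, centred 5 behind the origin); a 10 mm steel bar leaves the grip along +x, centre line 45 high, and 130 from the grip's centre turns straight down, ending 8 high. About 0.3 kg. Origin: foot's underside below the grip's centre; x towards the hook, z up.
- rod_tip (a point): lower end of the rod's down-turned hook
- breaker1: white two-pole circuit breaker, a stepped block: base 34 wide (its x) x 70 long (its y) x 42 high, with a nose 34 x 38 x 14 on its middle, 56 high in all; about 160 g; origin: centre of its underside, z up. At the start it stands in the steel tray with its length across the tray; absent in some starts. 
- breaker2: white two-pole circuit breaker, a stepped block: base 34 wide (its x) x 70 long (its y) x 42 high, with a nose 34 x 38 x 14 on its middle, 56 high in all; about 160 g; origin: centre of its underside, z up. At the start it stands in the steel tray with its length across the tray; absent in some starts. 
- breaker3: white two-pole circuit breaker, a stepped block: base 34 wide (its x) x 70 long (its y) x 42 high, with a nose 34 x 38 x 14 on its middle, 56 high in all; about 160 g; origin: centre of its underside, z up. At the start it stands in the steel tray with its length across the tray; absent in some starts. 
- breaker4: white two-pole circuit breaker, a stepped block: base 34 wide (its x) x 70 long (its y) x 42 high, with a nose 34 x 38 x 14 on its middle, 56 high in all; about 160 g; origin: centre of its underside, z up. At the start it stands in the steel tray with its length across the tray; absent in some starts. 
- tub: open grey plastic tub, outside 168 (x) x 152 (y) x 78 high, walls and floor 4 thick; 0.45 kg, loose. Origin: centre of underside, z up. Mid-end (x = +-84) a black sprung clip, 30 wide, rises to 100 above the underside and reaches 3 mm in over the lid's edge; pressing the lid down (about 10 N in all) pushes the clips out until they snap over it.
- lid: white lid for the tub, lying plug down: plate 168 (x) x 152 (y) x 5, below it a stepped plug 14 deep (156 x 140, then 148 x 132), on top a grip bar 64 long (x), 20 wide, 30 high; 49 high in all; 160 g. Origin: centre of the plug's underside, z up. Fits either way round. Snapped on, its origin is 64 above the tub's; resting unsnapped on the clips, about 77.
- bell: fixed steel desk bell: dome 84 in diameter, 42 high; origin: centre of its underside
- plunger_top (a point): centre of the top of the bell's plunger head (28 in diameter), 67 above the bench when up; moves with the plunger
- plunger (a joint): how far the bell's plunger is down (m): 0 up, 0.010 at its stop; spring about 3 N at the top and 8 N at the stop; springs back
- tape: bystander: roll of packing tape, 100 in diameter, 48 high, lying flat; origin underside centre
- film_roll: bystander: clear film roll standing up, 68 in diameter, 130 high; origin underside centre
- carton: bystander: cardboard carton 120 x 160 x 70; origin underside centre
- small_box: bystander: white and blue box 90 x 130 x 50; origin underside centre
- screwdriver: bystander: screwdriver lying on the bench near the robot, about 200 long
- knife: bystander: closed utility knife lying on the bench, about 180 long, 14 high
There are look-alikes about, which are no part of the job. Leave any pink look-alike of the rod alone.

How it is judged:
By the outcome, as a careful person would: the job done as asked, in the order asked, and still so for the second after the job is handed in, with the robot touching nothing.
Of breaker1, breaker2, breaker3, breaker4 only 2 to 4 are there at a start; the rules pass over those that are not, and their reading is None.
At some moment in a run one of lid, tub, rod may be knocked a few centimetres aside while the robot is not near it.
Once in a run the grip may slacken for a moment while it holds something.
It also fails if it takes over 208 s, if anything falls off the work surface, if the arm or the gripper's body presses on something with over 40 N, if the wrist force passes 120 N, or if a joint passes its speed limit or range.

## Working session

There is one attempt and no reset: what is moved stays moved. The work goes in short steps, Python scripts to look and compute and a shell command to move; the robot and the scene stay as the last step left them, time stands still between calls to the robot, and variables do not carry over. Pictures are saved under pics/ and viewed, at most 17 in all, crops included, and the job is handed in when it is done.

```bash
ls; mkdir -p pics
cat > h.py <<'E'
import numpy as np, cv2
from rig import ctrl
from scipy.spatial.transform import Rotation as R
def frame(n):
    c=ctrl.get_calibration(n); p,d=ctrl.grab_frame(n); return c,p,d
def pts(c,d):
    K=np.array(c["intrinsics"]);T=np.array(c["T"])
    v,u=np.mgrid[0:d.shape[0],0:d.shape[1]]
    X=(u-K[0,2])/K[0,0]*d; Y=(v-K[1,2])/K[1,1]*d
    P=np.stack([X,-Y,-d,np.ones_like(d)],-1)@T.T
    P=P[...,:3]; P[d==0]=np.nan; return P
def save(n,p): cv2.imwrite(f"pics/{n}.png",p[:,:,::-1])
E
python3 - <<'E'
from h import *
for n in("top","side"):
    c,p,d=frame(n); save(n+"0",p); np.save(n+"0.npy",pts(c,d)); print(n,{k:(np.round(v,2).tolist() if hasattr(v,'__len__') and not isinstance(v,str) else v) for k,v in c.items()})
s=ctrl.sense(); print(s, ctrl.pinch_z); print(R.from_rotvec(s["eef_rot"]).as_matrix().round(3))
E
```

```text
pics
top {'intrinsics': [[499.98, 0.0, 316.81], [0.0, 499.98, 248.5], [0.0, 0.0, 1.0]], 'T': [[0.02, 1.0, -0.08, 421.79], [-1.0, 0.02, -0.0, 37.6], [0.0, 0.08, 1.0, 1519.94], [0.0, 0.0, 0.0, 1.0]]}
side {'intrinsics': [[621.26, 0.0, 318.64], [0.0, 621.26, 241.4], [0.0, 0.0, 1.0]], 'T': [[-0.7, -0.42, 0.58, 1331.88], [0.72, -0.43, 0.55, 766.17], [0.02, 0.8, 0.6, 904.16], [0.0, 0.0, 0.0, 1.0]]}
{'time': 0.1, 'joint_positions': array([-1.25448046e+00,  2.07334722e-01,  1.54276349e+00, -2.67858649e-05,
        1.39348690e+00, -1.50508692e-01]), 'joint_velocities': array([ 0.00086669, -0.0034181 , -0.00199241,  0.00134988,  0.00105188,
       -0.00036388]), 'tau': array([-1.17864936e-03, -3.71867788e+01, -2.82292771e+01,  7.00960262e-02,
        3.12191423e-02, -4.00147542e-05]), 'position': array([ 258.53589201, -512.80986767,  204.42952186]), 'eef_rot': array([-3.05447009e+00, -7.26194499e-01,  3.00246460e-04]), 'contact_force': array([0.21742766, 0.70823241, 0.30990687]), 'ft_torque': array([0.00136584, 0.01134542, 0.05899123]), 'grip_force': 0.0, 'width': 94.10488275676342} -18.8
[[ 0.893  0.45  -0.001]
 [ 0.45  -0.893  0.002]
 [ 0.    -0.002 -1.   ]]
```

View pics/top0.png

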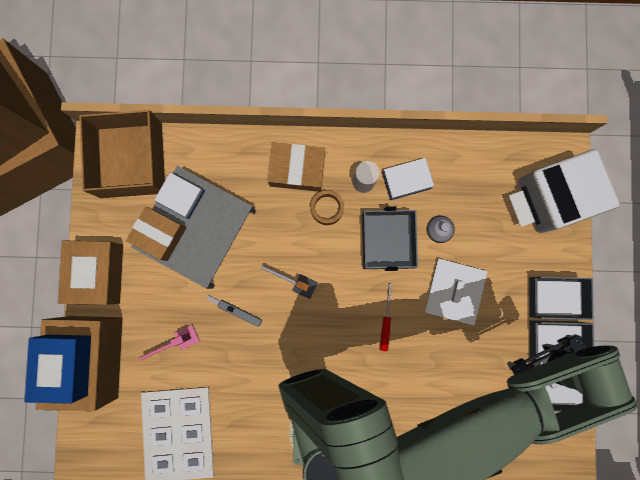

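View pics/side0.png

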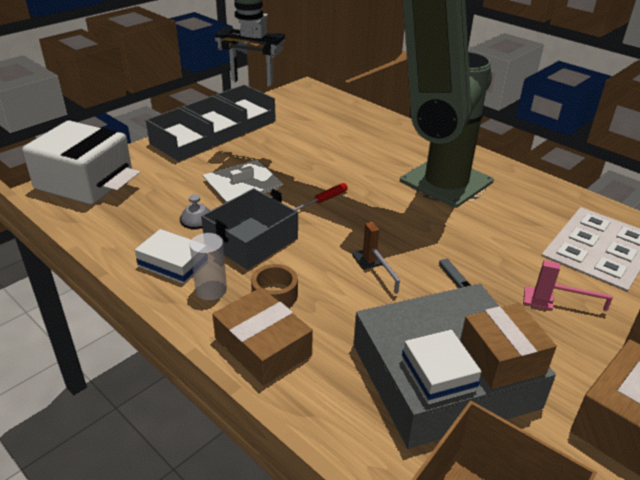

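Top view: bay around (195,225), front edge from (254,209) to (211,287). Rod grip is at (308,287) with its hook at (264,265), tub at (389,239), lid (457,291), bell (440,229), tape (327,207) and knife (235,310). The pink look-alike is at (180,342). Next I measure these from the depth data.

```bash
cat >> h.py <<'E'
def rect(P,box,z0,z1):
    u0,v0,u1,v1=box; Q=P[v0:v1,u0:u1].reshape(-1,3); Q=Q[(Q[:,2]>z0)&(Q[:,2]<z1)]
    r=cv2.minAreaRect(Q[:,:2].astype(np.float32)); return len(Q),np.median(Q,0).round(1),r,cv2.boxPoints(r).round(1).tolist()
E
python3 - <<'E'
from h import *
P=np.load("top0.npy")
for n,b,z0,z1 in [("ledge",(125,160,260,290),80,104),("bench",(270,330,290,370),-20,20),("grip",(255,255,325,305),85,115),("rod bar",(255,255,325,305),32,62),("foot",(255,255,325,305),5,14),("tub",(355,200,422,275),70,86),("clips",(355,200,422,275),90,110),("tubfloor",(365,210,412,265),-5,15),("lidplate",(420,250,495,330),10,28),("lidbar",(420,250,495,330),38,60),("plunger",(420,210,460,250),58,80),("bell",(420,210,460,250),20,80),("tape",(300,185,350,230),40,60),("knife",(200,290,268,330),6,30),("screw",(375,280,400,355),6,50),("film",(345,155,385,195),110,150),("smallbox",(375,150,440,205),40,60)]:
    print(n,rect(P,b,z0,z1))
E
```

```text
ledge (5506, array([580.4, 366. ,  92. ]), ((610.1643676757812, 445.772216796875), (350.119384765625, 270.6747741699219), 63.06804656982422), [[410.20001220703125, 351.0], [651.5, 228.39999389648438], [810.0999755859375, 540.5], [568.7999877929688, 663.0999755859375]])
bench (799, array([233. , 143.6,   0.4]), ((231.88880920410156, 143.7798309326172), (117.21814727783203, 58.213462829589844), 1.6438124179840088), [[172.5, 171.1999969482422], [174.10000610351562, 113.0], [291.29998779296875, 116.4000015258789], [289.6000061035156, 174.60000610351562]])
grip (84, array([426. ,  78.4, 100.3]), ((425.0731201171875, 78.9402847290039), (33.594608306884766, 19.55986213684082), 67.50965881347656), [[409.6000061035156, 67.19999694824219], [427.70001220703125, 59.70000076293945], [440.5, 90.69999694824219], [422.5, 98.19999694824219]])
rod bar (134, array([454.5, 148.3,  48.9]), ((448.38128662109375, 132.75572204589844), (150.935546875, 9.657073974609375), 66.65512084960938), [[414.0, 65.4000015258789], [422.8999938964844, 61.599998474121094], [482.70001220703125, 200.10000610351562], [473.899
[... 3153 characters left out ...]
6999969482422, -210.8000030517578], [447.8999938964844, -208.60000610351562], [447.29998779296875, -139.1999969482422]])
film (475, array([745.7, -96.5, 129.8]), ((747.095947265625, -97.0782699584961), (65.9647445678711, 66.8276138305664), 24.169937133789062), [[703.2999877929688, -80.0999984741211], [730.7000122070312, -141.10000610351562], [790.9000244140625, -114.0999984741211], [763.5, -53.099998474121094]])
smallbox (1320, array([ 753.4, -228. ,   50.2]), ((754.5223999023438, -228.6544952392578), (91.12071228027344, 132.0548095703125), 17.123117446899414), [[691.5, -179.0], [730.4000244140625, -305.20001220703125], [817.5, -278.29998779296875], [778.5999755859375, -152.10000610351562]])
```

```bash
cat >> h.py <<'E'
def delta(x,y,z,yaw):
    s=ctrl.sense(); M=R.from_rotvec(s["eef_rot"]); p=np.array(s["position"])
    a=np.radians(yaw); c,q=np.cos(a),np.sin(a)
    G=R.from_matrix(np.array([[c,q,0],[q,-c,0],[0,0,-1]]))
    print("t",round(s["time"],2),"pos",p.round(1),"w",round(s["width"],1),"g",round(s["grip_force"],1),"F",np.round(s["contact_force"],1))
    print("turn first:",(M.inv()*G).as_rotvec().round(3),"then shift:",G.inv().apply(np.array([x,y,z])-p).round(1))
E
cat > d <<'E'
#!/bin/sh
python3 -c "
import sys
from h import *
delta(*map(float,sys.argv[1:]))" "$@"
E
chmod +x d; ./d 425 79 200 66.8
```

```text
t 0.1 pos [ 258.5 -512.8  204.4] w 94.1 g 0.0 F [0.2 0.7 0.3]
turn first: [-0.002 -0.001 -0.699] then shift: [609.5 -80.1   4.4]
```

```bash
python3 -m jog '[[[0,0,-0.1],[0,0,0],-1],[[0,0,-0.1],[0,0,0],-1],[[0,0,-0.1],[0,0,0],-1],[[0,0,-0.1],[0,0,0],-1],[[0,0,-0.1],[0,0,0],-1],[[0,0,-0.1],[0,0,0],-1],[[0,0,-0.1],[0,0,0],-1],[[0,0,0],[40,0,0],-1],[[0,0,0],[40,0,0],-1],[[0,0,0],[40,0,0],-1],[[0,0,0],[40,0,0],-1],[[0,0,0],[40,0,0],-1],[[0,0,0],[40,0,0],-1],[[0,0,0],[40,-20,0],-1],[[0,0,0],[40,-20,0],-1]]' 10; python3 -m jog '[[[0,0,0],[40,-20,0],-1],[[0,0,0],[40,-20,0],-1],[[0,0,0],[40,0,0],-1],[[0,0,0],[40,0,0],-1],[[0,0,0],[40,0,0],-1],[[0,0,0],[40,0,0],-1],[[0,0,0],[40,0,0],-1],[[0,0,0],[10,0,0],-1],[[0,0,0],[0,0,0],-1],[[0,0,0],[0,0,0],-1],[[0,0,0],[0,0,0],-1]]'; ./d 425 79 200 66.8
python3 - <<'E'
from h import *
c,p,d=frame("wrist"); save("w1",p); P=pts(c,d)
np.save("w1.npy",P)
print(np.round(c["T"],2))
print(rect(P,(0,0,640,480),92,108))
c,p,d=frame("top"); save("top1",p)
P=pts(c,d); print("lidbar",rect(P,(400,240,500,340),38,60)[:3]);print("clips",rect(P,(340,190,432,285),90,110)[:3])
E
```

```text
time: 1.6
position: [347.5, -201.6, 204.9]
eef_rot: [-2.621, -1.73, -0.0]
contact_force: [0.2, -0.4, 0.1]
width: 94.2
grip_force: 0.0
time: 2.7
position: [424.5, 77.6, 205.2]
eef_rot: [2.623, 1.728, -0.001]
contact_force: [-0.6, 0.4, 0.3]
width: 94.0
grip_force: 0.0
t 2.7 pos [424.5  77.6 205.2] w 94.0 g 0.0 F [-0.6  0.4  0.3]
turn first: [-0.     0.001 -0.001] then shift: [ 1.5 -0.1  5.2]
[[ 9.2000e-01  3.8000e-01  1.1000e-01  4.5692e+02]
 [-3.9000e-01  8.8000e-01  2.5000e-01  1.5007e+02]
 [-0.0000e+00 -2.7000e-01  9.6000e-01  3.8452e+02]
 [ 0.0000e+00  0.0000e+00  0.0000e+00  1.0000e+00]]
(1037, array([430.2,  76.5,  99.8]), ((449.3504638671875, -48.602630615234375), (32.48275375366211, 295.3036804199219), 9.60232925415039), [[408.70001220703125, 94.30000305175781], [458.0, -196.89999389648438], [490.0, -191.5], [440.70001220703125, 99.69999694824219]])
lidbar (205, array([ 425.8, -375. ,   48.9]), ((476.2527770996094, -312.888427734375), (221.3280792236328, 61.362831115722656), 48.660762786865234))
clips (75, array([ 649.8, -172.2,   97.3]), ((567.4083862304688, -172.7881317138672), (184.92803955078125, 28.99995994567871), 2.10294508934021))
```

View pics/w1.png

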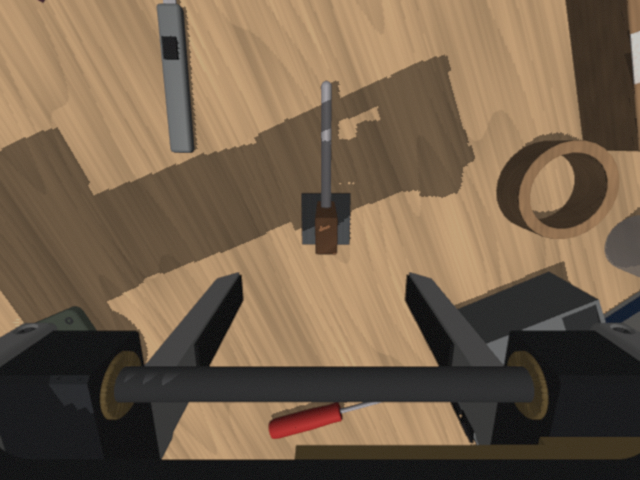

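Wrist view: the rod is upright and centred between the fingers, grip at (326,230), hook at (326,85), knife clear on the left. I go down and grip.

```bash
python3 -m jog '[[[0,0,0],[1.5,0,30],-1],[[0,0,0],[0,0,30],-1],[[0,0,0],[0,0,30],-1],[[0,0,0],[0,0,30],-1],[[0,0,0],[0,0,29],-1],[[0,0,0],[0,0,0],-1],[[0,0,0],[0,0,0],1],[[0,0,0],[0,0,0],1],[[0,0,0],[0,0,0],1],[[0,0,0],[0,0,0],1],[[0,0,0],[0,0,0],1],[[0,0,0],[0,0,0],1],[[0,0,0],[0,0,0],1],[[0,0,0],[0,0,0],1]]' 45; python3 -m jog '[[[0,0,0],[0,0,-10],1],[[0,0,0],[0,0,-10],1],[[0,0,0],[0,0,-4],1],[[0,0,0.033],[0,0,0],1],[[0,0,0.033],[0,0,0],1],[[0,0,0],[0,0,0],1],[[0,0,0],[0,0,0],1],[[0,0,0],[0,0,0],1]]'
python3 - <<'E'
from h import *
c,p,d=frame("wrist"); save("w2",p); P=pts(c,d)
np.save("w2.npy",P)
m=(P[...,2]>60)&(P[...,2]<80); m[:, :200]=0;m[:,440:]=0;m[330:]=0
v,u=np.nonzero(m); print(u.min(),u.max(),v.min(),v.max()) if len(u) else print('none')
c,p,d=frame("top"); P=pts(c,d)
for n,z0,z1,b in [("ledge",85,96,(195,180,262,300)),("bar",55,90,(235,240,300,290))]: print(n,rect(P,b,z0,z1))
Q=P[240:300,240:330].reshape(-1,3);Q=Q[(Q[:,2]>60)&(Q[:,2]<80)]
print(len(Q),Q.round(0)[:: max(1,len(Q)//15)].tolist())
E
./d 425 79 80 63.07
```

```text
time: 4.2
position: [425.5, 80.3, 56.5]
eef_rot: [-2.622, -1.731, 0.0]
contact_force: [0.2, 0.1, -1.0]
width: 33.4
grip_force: 0.0
time: 5.0
position: [425.4, 80.2, 80.4]
eef_rot: [-2.677, -1.644, 0.0]
contact_force: [0.8, 0.4, -2.1]
width: 19.8
grip_force: 45.0
302 341 87 272
ledge (3188, array([590.5, 338.8,  91.7]), ((571.8538818359375, 370.6246337890625), (180.8442840576172, 269.4851379394531), 62.81593322753906), [[410.70001220703125, 351.70001220703125], [650.4000244140625, 228.60000610351562], [733.0, 389.5], [493.29998779296875, 512.5999755859375]])
bar (29, array([476.9, 186.3,  59.6]), ((477.2798156738281, 185.84962463378906), (28.646039962768555, 9.19837760925293), 69.621337890625), [[468.0, 174.0], [476.6000061035156, 170.8000030517578], [486.6000061035156, 197.6999969482422], [478.0, 200.89999389648438]])
11 [[479.0, 189.0, 60.0], [479.0, 186.0, 61.0], [479.0, 183.0, 64.0], [476.0, 189.0, 60.0], [476.0, 183.0, 63.0], [476.0, 180.0, 64.0], [477.0, 177.0, 61.0], [473.0, 189.0, 60.0], [473.0, 185.0, 64.0], [474.0, 180.0, 64.0], [474.0, 177.0, 62.0]]
t 5.1 pos [425.5  80.2  80.4] w 19.7 g 45.0 F [-0.2  0.  -3.4]
turn first: [-0.  0.  0.] then shift: [-1.3  0.1  0.4]
```

View pics/w2.png

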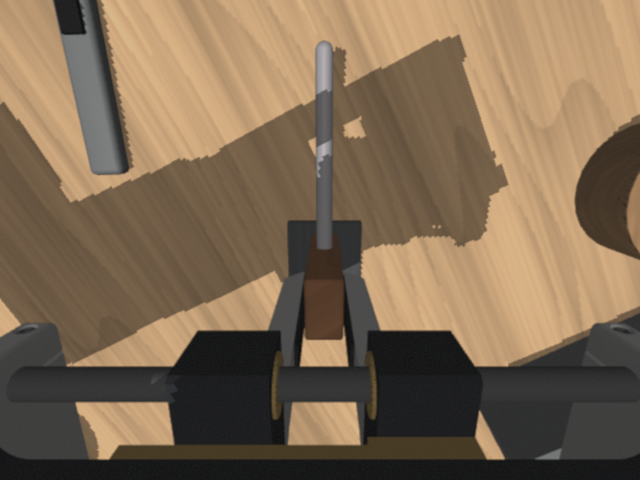

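Run:
```python
from h import *
P=np.load("w2.npy")
for v in (50,70,100,150,200,230): print(v,P[v,318:332:4].round(1).tolist())
print("foot",P[240,300].round(1),P[240,350].round(1),"griptop",P[300,325].round(1),P[330,325].round(1),"bench",P[150,400].round(1))
m=(P[...,2]>35)&(P[...,2]<90);v,u=np.nonzero(m[35:240,290:360]);Q=P[35:240,290:360][m[35:240,290:360]]
print(cv2.fitLine(Q[:,:2].astype(np.float32),2,0,.01,.01).ravel(), Q[Q[:,1]>170].mean(0), Q[:,1].max(), Q[np.argmax(Q[:,1])])
```

```text
50 [[481.7, 196.0, 57.1], [483.4, 194.6, 59.0], [485.5, 194.0, 57.1], [487.6, 193.2, 56.2]]
70 [[477.2, 187.3, 56.7], [479.1, 186.0, 58.3], [481.1, 185.1, 57.6], [483.2, 184.4, 56.2]]
100 [[470.2, 173.5, 57.5], [472.1, 172.3, 59.3], [474.2, 171.6, 56.7], [476.3, 170.7, 55.5]]
150 [[457.8, 149.4, 57.1], [459.9, 148.4, 57.8], [462.0, 147.3, 58.6], [464.1, 146.3, 57.3]]
200 [[444.4, 123.2, 56.3], [446.6, 122.3, 57.8], [448.8, 121.1, 57.0], [450.9, 119.9, 56.2]]
230 [[435.7, 106.4, 56.2], [438.2, 105.7, 58.1], [440.3, 104.4, 57.3], [442.5, 103.2, 57.0]]
foot [414.8  96.9  16. ] [448.5  80.   16.4] griptop [429.5  84.6 108.9] [421.8  69.4 108.2] bench [511.4 121.3  -0.7]
[4.5238453e-01 8.9182299e-01 4.6308688e+02 1.5256667e+02] [478.91140836 184.19849493  57.12220355] 199.89942877131955 [484.88065579 199.89942877  54.72519606]
```

```bash
python3 -m jog '[[[0,0,0],[0,0,-8],1],[[0,0,0],[0,0,-8],1],[[0,0,0],[20,0,0],1],[[0,0,0],[20,-1,0],1],[[0,0,0],[20,0,0],1],[[0,0,0],[20,0,0],1],[[0,0,0],[20,0,0],1],[[0,0,0],[20,0,0],1],[[0,0,0],[15,0,0],1],[[0,0,0],[10,0,0],1],[[0,0,0],[5,0,0],1],[[0,0,0],[0,0,0],1],[[0,0,0],[0,0,0],1],[[0,0,0],[0,0,0],1]]'
python3 - <<'E'
from h import *
c,p,d=frame("wrist"); save("w3",p); P=pts(c,d)
print("griptop",P[300,325].round(1),P[330,325].round(1),"foot",P[240,300].round(1), "bar",P[200,318:332:4].round(1).tolist(),P[230,318:332:4].round(1).tolist())
E
./d 493 214 96 63.07
```

```text
time: 6.5
position: [492.2, 213.8, 96.3]
eef_rot: [-2.678, -1.642, 0.001]
contact_force: [-1.0, 0.1, -3.4]
width: 19.8
grip_force: 45.0
griptop [496.  217.5 123.3] [nan nan nan] foot [481.5 230.4  31.6] bar [[511.2, 256.8, 72.6], [513.5, 255.8, 73.8], [515.6, 254.7, 73.6], [517.8, 253.6, 73.7]] [[502.7, 240.2, 73.4], [504.9, 239.1, 73.4], [507.3, 238.2, 74.5], [509.2, 236.5, 71.7]]
t 6.55 pos [492.3 213.8  96.4] w 19.6 g 45.0 F [ 1.  -1.1 -3.2]
turn first: [-0.     0.    -0.001] then shift: [0.5 0.6 0.4]
```

View pics/w3.png

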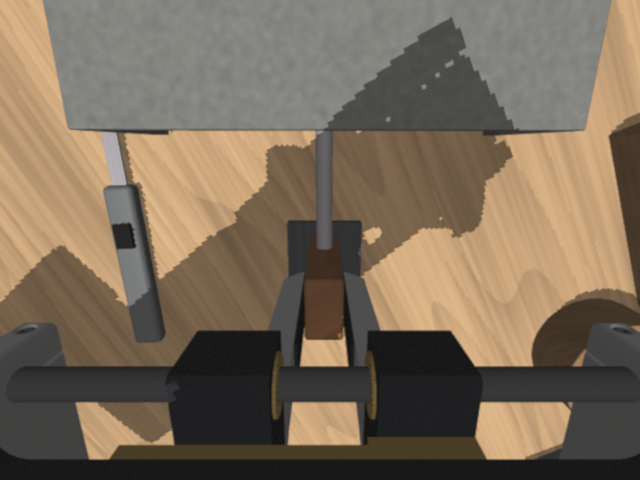

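Wrist view: ledge edge spans columns 69–585 at row 130, so its middle is at 327 and the rod bar at 324, well centred. The knife at (145,335) sits about 118 mm off-axis, clear of the 95 mm half-width tray. Lowering the hook and pulling.

```bash
python3 -m jog '[[[0,0,0],[0,0,5],1],[[0,0,0],[0,0,5],1],[[0,0,0],[0,0,5],1],[[0,0,0],[0,0,5],1],[[0,0,0],[0,0,3],1],[[0,0,0],[0,0,0],1],[[0,0,0],[0,0,0],1]]'; python3 -m jog '[[[0,0,0],[-10,0,0],1],[[0,0,0],[-10,0,0],1],[[0,0,0],[-10,0,0],1],[[0,0,0],[-10,0,0],1],[[0,0,0],[0,0,0],1]]'
./d 388 9 73 63.07
```

```text
time: 7.25
position: [492.6, 214.5, 73.4]
eef_rot: [-2.678, -1.643, 0.0]
contact_force: [0.5, 0.2, -3.0]
width: 20.1
grip_force: 45.0
time: 7.75
position: [472.9, 176.8, 73.2]
eef_rot: [2.678, 1.642, -0.005]
contact_force: [-0.2, -0.7, -3.3]
width: 20.0
grip_force: 45.0
t 7.75 pos [472.9 176.8  73.2] w 20.0 g 45.0 F [-0.2 -0.7 -3.3]
turn first: [-0.001  0.003 -0.001] then shift: [-188.1    0.3    0.2]
```

```bash
python3 -m jog '[[[0,0,0],[-15,0,0],1],[[0,0,0],[-15,0,0],1],[[0,0,0],[-15,0,0],1],[[0,0,0],[-15,0,0],1],[[0,0,0],[-15,0,0],1],[[0,0,0],[-15,0,0],1]]'
python3 - <<'E'
from h import *
c,p,d=frame("wrist"); save("w4",p)
E
./d 388 9 73 63.07
```

```text
time: 8.35
position: [433.4, 97.4, 73.6]
eef_rot: [2.678, 1.642, 0.001]
contact_force: [2.9, 2.3, -0.7]
width: 20.1
grip_force: 45.0
t 8.4 pos [431.3  95.5  73. ] w 19.8 g 45.0 F [-0.8 -0.6 -2.6]
turn first: [-0.002  0.004 -0.   ] then shift: [-96.7   0.6  -0. ]
```

View pics/w4.png

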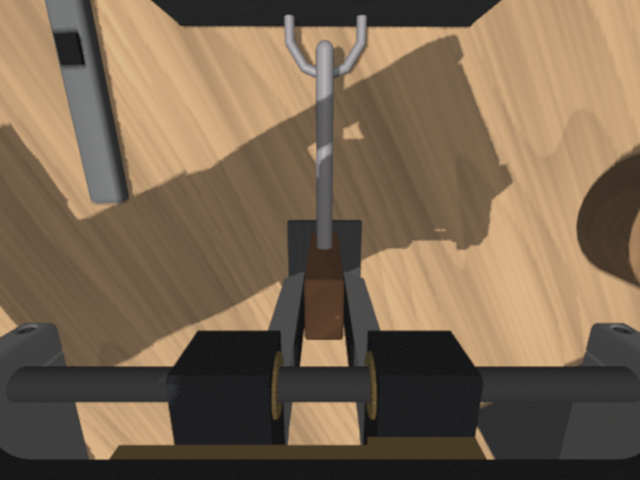

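Hook engaged in the eye at (323,60), tray panel following at the top edge. Pulling the rest of the way.

```bash
python3 -m jog '[[[0,0,0],[-15,0,0],1],[[0,0,0],[-15,0,0],1],[[0,0,0],[-15,0,0],1],[[0,0,0],[-15,0,0],1],[[0,0,0],[-15,0,0],1],[[0,0,0],[-10,0,0],1],[[0,0,0],[-5,0,0],1],[[0,0,0],[-4,0,0],1],[[0,0,0],[-3,0,0],1],[[0,0,0],[0,0,0],1],[[0,0,0],[0,0,0],1]]'
./d 388 9 73 63.07
```

```text
time: 9.5
position: [389.6, 11.9, 73.4]
eef_rot: [2.677, 1.644, -0.002]
contact_force: [0.1, 0.8, -3.2]
width: 20.1
grip_force: 45.0
t 9.5 pos [389.6  11.9  73.4] w 20.1 g 45.0 F [ 0.1  0.8 -3.2]
turn first: [-0.     0.001  0.001] then shift: [-3.3 -0.1  0.4]
```

```bash
python3 -m jog '[[[0,0,0],[-3,0,0],1],[[0,0,0],[-3,0,0],1],[[0,0,0],[-2,0,0],1],[[0,0,0],[0,0,0],1]]'; ./d 388 9 73 63.07
```

```text
time: 9.9
position: [388.3, 10.1, 72.8]
eef_rot: [-2.675, -1.634, -0.018]
contact_force: [10.5, 17.9, -13.5]
width: 19.9
grip_force: 45.0
t 9.9 pos [388.3  10.1  72.8] w 19.9 g 45.0 F [ 10.5  17.9 -13.5]
turn first: [ 0.    -0.013 -0.004] then shift: [-1.1  0.2 -0.2]
```

```bash
python3 -m jog '[[[0,0,0],[5,0,0],1],[[0,0,0],[8,0,0],1],[[0,0,0],[3,0,0],1],[[0,0,0],[0,0,0],1],[[0,0,0],[0,0,-8],1],[[0,0,0],[0,0,-10],1],[[0,0,0],[0,0,-10],1],[[0,0,0],[0,0,-12],1],[[0,0,0],[0,0,-5],1],[[0,0,0],[0,0,0],1],[[0,0,0],[0,0,0],1]]'; ./d 405 -45 118 63.07
python3 - <<'E'
from h import *
c,p,d=frame("wrist"); save("w5",p)
E
```

```text
time: 11.0
position: [393.4, 19.1, 118.5]
eef_rot: [2.678, 1.643, 0.0]
contact_force: [0.1, 0.1, -2.5]
width: 19.8
grip_force: 45.0
t 11.0 pos [393.4  19.1 118.5] w 19.8 g 45.0 F [ 0.1  0.1 -2.5]
turn first: [ 0. -0. -0.] then shift: [-51.9  39.4   0.5]
```

View pics/w5.png

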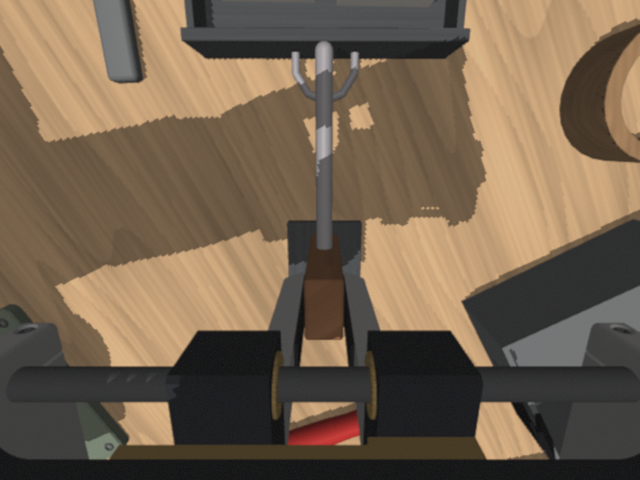

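Hook is lifted clear above the eye at (323,75), and the tray is out. Moving the rod aside and setting it down.

```bash
python3 -m jog '[[[0,0,0],[-15,0,0],1],[[0,0,0],[-15,0,0],1],[[0,0,0],[-12,10,0],1],[[0,0,0],[-10,15,0],1],[[0,0,0],[0,15,0],1],[[0,0,0],[0,0,0],1],[[0,0,0],[0,0,12],1],[[0,0,0],[0,0,12],1],[[0,0,0],[0,0,10],1],[[0,0,0],[0,0,6],1],[[0,0,0],[0,0,4],1],[[0,0,0],[0,0,0],1],[[0,0,0],[0,0,0],1]]'; ./d 405 -45 73 63.07
```

```text
time: 12.35
position: [405.8, -45.3, 74.6]
eef_rot: [2.677, 1.643, 0.001]
contact_force: [-0.3, -0.2, -2.4]
width: 19.7
grip_force: 45.0
t 12.35 pos [405.8 -45.3  74.6] w 19.7 g 45.0 F [-0.3 -0.2 -2.4]
turn first: [ 0.001 -0.     0.   ] then shift: [-0.1 -0.9  1.6]
```

```bash
python3 -m jog '[[[0,0,0],[0,0,1.5],1],[[0,0,0],[0,0,0],0.3],[[0,0,0],[0,0,0],0],[[0,0,0],[0,0,0],0],[[0,0,0],[0,0,0],0],[[0,0,0],[0,0,-10],0],[[0,0,0],[0,0,-40],0],[[0,0,0],[0,0,-40],0],[[0,0,0],[0,0,-40],0],[[0,0,0],[0,0,-40],0],[[0,0,0],[40,0,0],-1],[[0,0,0],[40,0,0],-1],[[0,0,0],[40,0,0],-1],[[0,0,0],[40,0,0],-1],[[0,0,0],[30,0,0],-1],[[0,0,0],[0,0,0],-1],[[0,0,0],[0,0,0],-1],[[0,0,0],[0,0,0],-1]]'
python3 - <<'E'
from h import *
c,p,d=frame("wrist"); save("w6",p); P=pts(c,d); np.save("w6.npy",P)
c,p,d=frame("top"); save("top6",p); P=pts(c,d); np.save("top6.npy",P)
E
./d 460 152 240 63.07
```

```text
time: 14.15
position: [491.2, 123.3, 243.2]
eef_rot: [2.678, 1.642, -0.001]
contact_force: [-0.2, -0.9, 0.0]
width: 93.9
grip_force: 0.0
t 14.25 pos [491.2 123.1 243.2] w 93.7 g 0.0 F [-0.4 -0.4 -0.3]
turn first: [ 0.     0.    -0.002] then shift: [ 11.7 -41.    3.2]
```

View pics/w6.png

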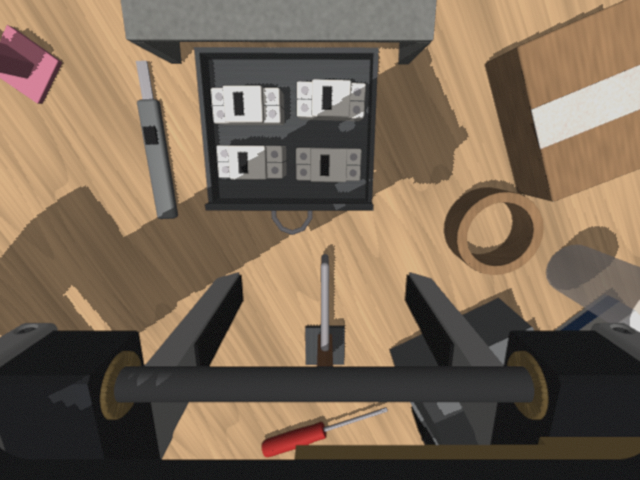

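View pics/top6.png

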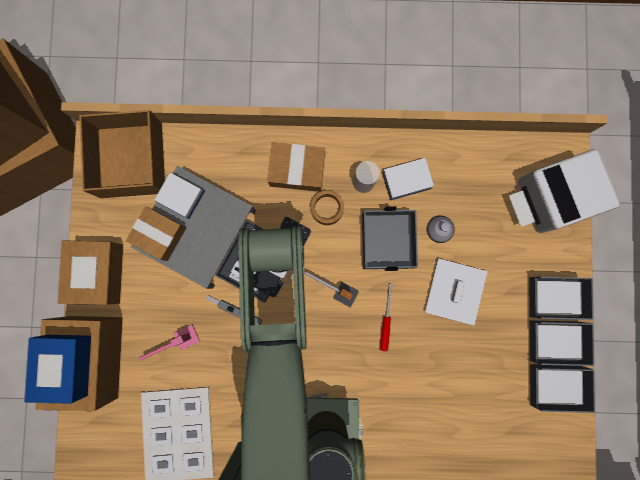

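Four breakers stand in the tray: (245,103), (331,98), (250,162) and (328,164) in the wrist view. The rod stands clear in front at (325,340) with the tub to its right. Measuring the nose tops.

Run:
```python
from h import *
P=np.load("w6.npy")
bx=np.array([.4532,.8914]);by=np.array([-.8914,.4532]);E0=np.array([530.7,290])
m=((P[...,2]>58)&(P[...,2]<72)).astype(np.uint8); m[:45]=0;m[210:]=0;m[:,:205]=0;m[:,372:]=0
n,l,st,ce=cv2.connectedComponentsWithStats(m)
for i in range(1,n):
    if st[i,4]<60: continue
    Q=P[l==i]; r=cv2.minAreaRect(Q[:,:2].astype(np.float32)); q=np.array(r[0])-E0
    print(st[i].tolist(),np.median(Q[:,2]).round(1),np.round(r[0],1),np.round(r[1],1),round(r[2],1),"bay",q@bx,q@by)
m=((P[...,2]>43)&(P[...,2]<54)).astype(np.uint8);m[:45]=0;m[215:]=0;m[:,:195]=0;m[:,385:]=0
n,l,st,ce=cv2.connectedComponentsWithStats(m)
for i in range(1,n):
    if st[i,4]<60: continue
    Q=P[l==i]; q=Q[:,:2]-E0; a=q@bx;b=q@by
    print("mid",st[i].tolist(),np.median(Q[:,2]).round(1),a.min().round(),a.max().round(),b.min().round(),b.max().round())
P=np.load("top6.npy")
print("clips",rect(P,(340,190,432,285),90,110)[:3]); print("lidbar",rect(P,(425,255,490,325),38,60)[:3]); print("rodgrip",rect(P,(325,270,365,315),85,115)[:3])
```

```text
[312, 79, 39, 38, 1405] 64.2 [554.4 230.4] [34.1 37.6] 61.8 bay -42.385866174926775 -48.0806827502441
[223, 85, 40, 37, 1389] 64.2 [473.4 265.9] [33.6 38.2] 63.0 bay -47.44776578735353 40.14920183227543
[228, 146, 39, 33, 1213] 64.3 [447.9 214.5] [32.8 38.8] 62.8 bay -104.82399341186525 39.54999661987309
[310, 148, 37, 34, 1209] 64.1 [522.7 173.4] [34.  37.9] 62.4 bay -107.54547579101565 -45.69215028564449
mid [296, 81, 17, 37, 535] 50.2 -59.0 -25.0 -29.0 -13.0
mid [344, 83, 21, 36, 527] 50.1 -60.0 -26.0 -83.0 -63.0
mid [211, 88, 18, 35, 412] 50.4 -64.0 -31.0 60.0 75.0
mid [263, 88, 18, 35, 589] 50.2 -64.0 -31.0 5.0 22.0
mid [217, 145, 17, 33, 366] 50.3 -122.0 -88.0 57.0 75.0
mid [266, 146, 17, 32, 517] 50.2 -122.0 -89.0 4.0 21.0
mid [295, 148, 16, 32, 449] 50.1 -124.0 -91.0 -26.0 -10.0
mid [346, 149, 15, 32, 444] 50.1 -125.0 -92.0 -81.0 -65.0
mid [205, 202, 169, 9, 1350] 49.9 -158.0 -150.0 -97.0 93.0
clips (74, array([ 650.2, -172.2,   96.9]), ((567.3286743164062, -172.01333618164062), (184.6529998779297, 29.686677932739258), 1.9281717538833618))
lidbar (165, array([ 417.1, -377.4,   49.5]), ((418.944580078125, -378.637939453125), (20.72071075439453, 63.76706314086914), 76.34122467041016))
rodgrip (84, array([404.1, -45.4,  99.6]), ((404.2650451660156, -45.54277038574219), (33.565250396728516, 19.569412231445312), 61.755531311035156))
```

```bash
python3 -m jog '[[[0,0,-0.14],[0,0,0],-1],[[0,0,-0.14],[0,0,0],-1],[[0,0,-0.14],[0,0,0],-1],[[0,0,-0.14],[0,0,0],-0.5],[[0,0,-0.14],[0,0,0],0],[[0,0,-0.14],[0,0,0],0],[[0,0,-0.14],[0,0,0],0],[[0,0,-0.14],[0,0,0],0],[[0,0,-0.14],[0,0,0],0],[[0,0,-0.14],[0,0,0],0],[[0,0,-0.14],[0,0,0],0],[[0,0,-0.03],[0,0,0],0],[[0,0,0],[0,0,0],0],[[0,0,0],[0,0,0],0]]' 40; ./d 522.7 173.4 140 153
```

```text
time: 15.65
position: [491.5, 123.7, 243.1]
eef_rot: [0.737, 3.054, 0.0]
contact_force: [0.8, -0.8, -0.5]
width: 47.0
grip_force: 0.0
t 15.65 pos [491.5 123.7 243.1] w 47.0 g 0.0 F [ 0.8 -0.8 -0.5]
turn first: [ 0.     0.    -0.002] then shift: [ -5.2  58.4 103.1]
```

```bash
python3 -m jog '[[[0,0,0],[-5,30,30],0],[[0,0,0],[0,28,40],0],[[0,0,0],[0,0,40],0],[[0,0,0],[0,0,30],0],[[0,0,0],[0,0,0],0],[[0,0,0],[0,0,0],0]]'; ./d 522.7 173.4 26 152.8
```

```text
time: 16.25
position: [522.4, 173.4, 103.1]
eef_rot: [-0.734, -3.054, 0.0]
contact_force: [-0.4, 0.2, 0.2]
width: 46.9
grip_force: 0.0
t 16.25 pos [522.4 173.4 103.1] w 46.9 g 0.0 F [-0.4  0.2  0.2]
turn first: [-0.    -0.001  0.003] then shift: [-0.3  0.1 77.1]
```

```bash
python3 -m jog '[[[0,0,0],[0,0,25],0],[[0,0,0],[0,0,25],0],[[0,0,0],[0,0,17],0],[[0,0,0],[0,0,10],0],[[0,0,0],[0,0,0],0],[[0,0,0],[0,0,0],0.6],[[0,0,0],[0,0,0],0.6],[[0,0,0],[0,0,0],0.6],[[0,0,0],[0,0,0],0.6],[[0,0,0],[0,0,0],0.6]]'; python3 -m jog '[[[0,0,0],[0,0,-10],0.6],[[0,0,0],[0,0,-30],0.6],[[0,0,0],[0,0,-40],0.6],[[0,0,0],[0,0,-40],0.6],[[0,0,-0.1],[0,0,0],0.6],[[0,0,-0.1],[0,0,0],0.6],[[0,0,-0.1],[0,0,0],0.6],[[0,0,-0.1],[0,0,0],0.6],[[0,0,-0.1],[0,0,0],0.6],[[0,0,0],[0,0,0],0.6],[[0,0,0],[0,0,0],0.6]]';  ./d 604.9 -133.6 146 182.1
```

```text
time: 17.25
position: [523.9, 173.6, 27.7]
eef_rot: [0.732, 3.052, 0.002]
contact_force: [-0.3, -1.1, 6.4]
width: 33.8
grip_force: 40.0
time: 18.35
position: [522.0, 173.5, 145.9]
eef_rot: [0.043, -3.141, -0.0]
contact_force: [-0.1, -0.3, -1.3]
width: 33.9
grip_force: 40.0
t 18.35 pos [522.  173.5 145.9] w 33.9 g 40.0 F [-0.1 -0.3 -1.3]
turn first: [ 0.    -0.    -0.009] then shift: [-7.16e+01 -3.10e+02 -1.00e-01]
```

```bash
python3 -m jog '[[[0,0,0],[-9,-39,0],0.6],[[0,0,0],[-9,-39,0],0.6],[[0,0,0],[-9,-39,0],0.6],[[0,0,0],[-9,-39,0],0.6],[[0,0,0],[-9,-39,0],0.6],[[0,0,0],[-9,-39,0],0.6],[[0,0,0],[-9,-39,0],0.6],[[0,0,-0.009],[-9,-37,0],0.6],[[0,0,0],[0,0,0],0.6],[[0,0,0],[0,0,0],0.6],[[0,0,0],[0,0,0],0.6]]'
python3 - <<'E'
from h import *
c,p,d=frame("wrist"); save("w7",p); P=pts(c,d); np.save("w7.npy",P)
c,p,d=frame("top"); P=pts(c,d)
print("clips",rect(P,(340,190,432,285),90,104)[:3])
E
./d 604.9 -133.6 25 182.1
```

```text
time: 19.45
position: [602.8, -133.1, 145.6]
eef_rot: [0.06, -3.14, -0.002]
contact_force: [0.2, -0.2, -1.7]
width: 33.8
grip_force: 40.0
clips (0, array([nan, nan, nan]), ((0.0, 0.0), (0.0, 0.0), 0.0))
t 19.55 pos [ 603.  -132.7  145.8] w 34.1 g 40.0 F [ 0.4  0.6 -1.9]
turn first: [ 0.001 -0.001  0.003] then shift: [ -1.9  -1.  120.8]
  return _methods._mean(a, axis=axis, dtype=dtype,
  ret = um.true_divide(
```

View pics/w7.png

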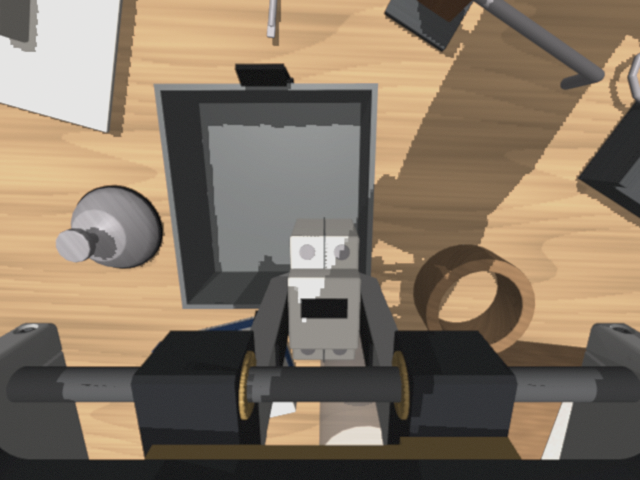

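Tub is in place below; breaker held straight, parallel to the tub sides, with its nose at (325,305). Checking the rim, then lowering.

```bash
python3 - <<'E'
from h import *
P=np.load("w7.npy")
print(rect(P,(150,80,380,220),75,82)[2:]); print("clip",rect(P,(225,60,300,90),90,103)[1:3])
print(np.nanmin(P[235:260,290:360].reshape(-1,3),0),np.nanmax(P[235:260,290:360].reshape(-1,3),0))
E
python3 -m jog '[[[0,0,0],[-2,-1,30],0.6],[[0,0,0],[0,0,30],0.6],[[0,0,0],[0,0,30],0.6],[[0,0,0],[0,0,15],0.6],[[0,0,0],[0,0,8],0.6],[[0,0,0],[0,0,0],0.6],[[0,0,0],[0,0,0],0.6]]';./d 604.9 -133.6 25 182.1
```

```text
(((532.5453491210938, -176.01670837402344), (94.47258758544922, 153.01473999023438), 2.279599666595459), [[482.29998779296875, -101.4000015258789], [488.3999938964844, -254.3000030517578], [582.7999877929688, -250.60000610351562], [576.7000122070312, -97.69999694824219]])
clip (array([ 482.7, -177.5,   97.7]), ((482.5517272949219, -177.76028442382812), (10.125834465026855, 30.33579444885254), 2.8158767223358154))
[ 566.24237544 -166.44509867    3.65576864] [627.30225791 -99.80978265 170.37394464]
time: 20.25
position: [606.7, -135.4, 34.4]
eef_rot: [-0.061, 3.139, -0.001]
contact_force: [0.8, -0.9, -0.8]
width: 34.0
grip_force: 40.0
t 20.25 pos [ 606.7 -135.4   34.4] w 34.0 g 40.0 F [ 0.8 -0.9 -0.8]
turn first: [-0.001  0.002  0.002] then shift: [1.7 1.8 9.4]
```

```bash
python3 -m jog '[[[0,0,0],[0,1,5],0.6],[[0,0,0],[0,0,3],0.6],[[0,0,0],[0,0,1],0.6],[[0,0,0],[0,0,0],0.6],[[0,0,0],[0,0,0],0.2],[[0,0,0],[0,0,0],0.2],[[0,0,0],[0,0,0],0.2],[[0,0,0],[0,0,-10],0.2],[[0,0,0],[0,0,-20],0.2],[[0,0,0],[0,0,-40],0.2],[[0,0,0],[0,0,-45],0],[[0,0,0],[0,0,0],0]]'; ./d 522 174 25 182.1
```

```text
time: 21.45
position: [611.0, -136.2, 148.3]
eef_rot: [-0.06, 3.126, -0.009]
contact_force: [0.5, -0.3, 0.7]
width: 46.7
grip_force: 0.0
t 21.45 pos [ 611.  -136.2  148.3] w 46.7 g 0.0 F [ 0.5 -0.3  0.7]
turn first: [-0.006  0.015  0.002] then shift: [ 77.6 313.2 123.3]
```

```bash
python3 -m jog '[[[0,0,0],[0,0,0],0],[[0,0,0.102],[0,0,0],0],[[0,0,0.102],[0,0,0],0],[[0,0,0.102],[0,0,0],0],[[0,0,0.102],[0,0,0],0],[[0,0,0.102],[0,0,0],0],[[0,0,0],[0,0,0],0]]'; ./d 447.9 214.5 100 152.8
python3 - <<'E'
from h import *
c,p,d=frame("wrist"); P=pts(c,d); save("w8",p)
print("nose",rect(P,(100,100,600,300),57,63))
E
```

```text
time: 22.15
position: [603.9, -133.6, 136.9]
eef_rot: [-0.733, -3.051, -0.001]
contact_force: [-0.3, -0.3, -0.5]
width: 47.0
grip_force: 0.0
t 22.15 pos [ 603.9 -133.6  136.9] w 47.0 g 0.0 F [-0.3 -0.3 -0.5]
turn first: [-0.    -0.004  0.003] then shift: [297.9 238.3  36.9]
nose (3174, array([ 598. , -138.6,   60.1]), ((591.7342529296875, -87.85380554199219), (379.721435546875, 155.90542602539062), 63.003326416015625), [[436.1000061035156, -221.60000610351562], [575.0, -292.3999938964844], [747.4000244140625, 45.900001525878906], [608.5, 116.69999694824219]])
```

```bash
python3 -m jog '[[[0,0,0],[33,26,0],0],[[0,0,0],[33,26,0],0],[[0,0,0],[33,26,0],0],[[0,0,0],[33,26,0],0],[[0,0,0],[33,27,0],0],[[0,0,0],[33,27,0],0],[[0,0,0],[33,27,0],0],[[0,0,0],[33,27,0],0],[[0,0,0],[33,26,0],0],[[0,0,0],[0,0,30],0],[[0,0,0],[0,0,0],0],[[0,0,0],[0,0,0],0]]'; ./d 447.9 214.5 30 152.8
```

```text
time: 23.4
position: [448.0, 212.4, 108.1]
eef_rot: [-0.732, -3.053, 0.003]
contact_force: [0.5, -0.2, 0.1]
width: 47.1
grip_force: 0.0
t 23.4 pos [448.  212.4 108.1] w 47.1 g 0.0 F [ 0.5 -0.2  0.1]
turn first: [-0.002 -0.002  0.004] then shift: [ 1.   1.9 78.1]
```

```bash
python3 -m jog '[[[0,0,0],[1,2,25],0],[[0,0,0],[0,0,25],0],[[0,0,0],[0,0,17],0],[[0,0,0],[0,0,11],0],[[0,0,0],[0,0,0],0],[[0,0,0],[0,0,0],0.6],[[0,0,0],[0,0,0],0.6],[[0,0,0],[0,0,0],0.6],[[0,0,0],[0,0,0],0.6],[[0,0,0],[0,0,0],0.6]]'; python3 -m jog '[[[0,0,0],[0,0,-10],0.6],[[0,0,0],[0,0,-30],0.6],[[0,0,0],[0,0,-40],0.6],[[0,0,0],[0,0,-40],0.6],[[0,0,-0.1],[0,0,0],0.6],[[0,0,-0.1],[0,0,0],0.6],[[0,0,-0.1],[0,0,0],0.6],[[0,0,-0.1],[0,0,0],0.6],[[0,0,-0.11],[0,0,0],0.6],[[0,0,0],[0,0,0],0.6],[[0,0,0],[0,0,0],0.6]]';  ./d 608.5 -209 150 182.1
```

```text
time: 24.4
position: [450.3, 215.1, 32.2]
eef_rot: [0.733, 3.052, 0.001]
contact_force: [-0.8, -2.5, 5.9]
width: 33.6
grip_force: 40.0
time: 25.5
position: [448.5, 215.1, 150.8]
eef_rot: [0.057, -3.14, -0.0]
contact_force: [-0.4, -0.6, -1.6]
width: 33.3
grip_force: 40.0
t 25.5 pos [448.5 215.1 150.8] w 33.3 g 40.0 F [-0.4 -0.6 -1.6]
turn first: [ 0.    -0.001 -0.   ] then shift: [-144.4 -429.7    0.8]
```

```bash
python3 -m jog '[[[0,0,0],[-13,-39,0],0.6],[[0,0,0],[-13,-39,0],0.6],[[0,0,0],[-13,-39,0],0.6],[[0,0,0],[-13,-39,0],0.6],[[0,0,0],[-13,-39,0],0.6],[[0,0,0],[-13,-39,0],0.6],[[0,0,0],[-13,-39,0],0.6],[[0,0,0],[-13,-39,0],0.6],[[0,0,0],[-13,-39,0],0.6],[[0,0,0],[-13,-39,0],0.6],[[0,0,0],[-14,-39,0],0.6],[[0,0,0],[0,0,0],0.6],[[0,0,0],[0,0,0],0.6],[[0,0,0],[0,0,0],0.6]]'
./d 608.5 -209 29 182.1
python3 - <<'E'
from h import *
c,p,d=frame("wrist"); save("w8",p); P=pts(c,d); np.save("w8.npy",P)
E
```

```text
time: 26.9
position: [608.7, -206.9, 150.4]
eef_rot: [0.06, -3.14, -0.002]
contact_force: [-0.7, 0.5, -0.4]
width: 33.6
grip_force: 40.0
t 26.9 pos [ 608.7 -206.9  150.4] w 33.6 g 40.0 F [-0.7  0.5 -0.4]
turn first: [ 0.001 -0.001  0.001] then shift: [  0.3  -2.  121.4]
```

View pics/w8.png

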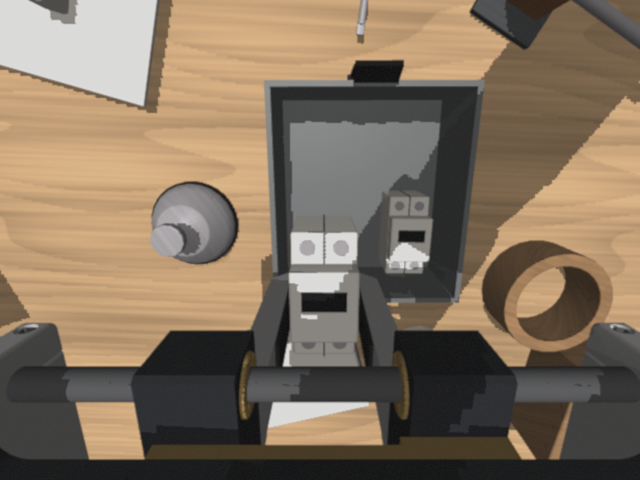

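First breaker stands upright in the tub at (408,230). The second hangs over the free spot at (323,300). Lowering after a quick rim check.

```bash
python3 - <<'E'
from h import *
P=np.load("w8.npy")
print(rect(P,(260,78,490,230),75,82)[2:]); print("placed nose",rect(P,(380,205,440,280),56,64)[1:3])
E
python3 -m jog '[[[0,0,0],[0,-2,30],0.6],[[0,0,0],[0,0,30],0.6],[[0,0,0],[0,0,30],0.6],[[0,0,0],[0,0,15],0.6],[[0,0,0],[0,0,8],0.6],[[0,0,0],[0,0,0],0.6],[[0,0,0],[0,0,0],0.6]]';./d 608.5 -209 29 182.1
```

```text
(((538.8599853515625, -175.22149658203125), (106.6323013305664, 152.7421417236328), 2.2439115047454834), [[482.6000061035156, -101.0], [488.6000061035156, -253.60000610351562], [595.0999755859375, -249.39999389648438], [589.0999755859375, -96.80000305175781]])
placed nose (array([ 602.9, -135.6,   60.2]), ((603.9739379882812, -135.17173767089844), (38.47568130493164, 34.134910583496094), 1.7551764249801636))
time: 27.65
position: [610.6, -210.4, 39.5]
eef_rot: [-0.06, 3.139, -0.002]
contact_force: [0.7, 0.6, -1.7]
width: 33.9
grip_force: 40.0
t 27.65 pos [ 610.6 -210.4   39.5] w 33.9 g 40.0 F [ 0.7  0.6 -1.7]
turn first: [-0.001  0.002  0.002] then shift: [ 2.   1.5 10.5]
```

```bash
python3 -m jog '[[[0,0,0],[1,1,5],0.6],[[0,0,0],[0,0,4],0.6],[[0,0,0],[0,0,2],0.6],[[0,0,0],[0,0,0],0.6],[[0,0,0],[0,0,0],0.2],[[0,0,0],[0,0,0],0.2],[[0,0,0],[0,0,0],0.2],[[0,0,0],[0,0,-10],0.2],[[0,0,0],[0,0,-20],0.2],[[0,0,0],[0,0,-40],0.2],[[0,0,0],[0,0,-40],0],[[0,0,0],[0,0,0],0],[[0,0,0.102],[0,0,0],0],[[0,0,0.102],[0,0,0],0],[[0,0,0.102],[0,0,0],0],[[0,0,0.102],[0,0,0],0],[[0,0,0.102],[0,0,0],0],[[0,0,0],[0,0,0],0],[[0,0,0],[0,0,0],0]]'; ./d 473.4 265.9 140 153
```

```text
time: 29.55
position: [608.1, -209.1, 136.7]
eef_rot: [-0.731, -3.055, -0.0]
contact_force: [-0.4, 0.0, -0.9]
width: 47.3
grip_force: 0.0
t 29.55 pos [ 608.1 -209.1  136.7] w 47.3 g 0.0 F [-0.4  0.  -0.9]
turn first: [-0.    -0.     0.002] then shift: [335.7 362.   -3.3]
```

```bash
python3 -m jog '[[[0,0,0],[34,36,0],0],[[0,0,0],[34,36,0],0],[[0,0,0],[34,36,0],0],[[0,0,0],[34,36,0],0],[[0,0,0],[34,36,0],0],[[0,0,0],[33,36,0],0],[[0,0,0],[33,36,0],0],[[0,0,0],[33,36,0],0],[[0,0,0],[33,37,0],0],[[0,0,0],[33,37,0],0],[[0,0,0],[0,0,30],0],[[0,0,0],[0,0,0],0],[[0,0,0],[0,0,0],0]]'; ./d 473.4 265.9 30 153
```

```text
time: 30.85
position: [473.7, 265.0, 106.4]
eef_rot: [-0.733, -3.053, 0.002]
contact_force: [0.3, -0.9, 0.3]
width: 47.0
grip_force: 0.0
t 30.85 pos [473.7 265.  106.4] w 47.0 g 0.0 F [ 0.3 -0.9  0.3]
turn first: [-0.002 -0.001  0.   ] then shift: [ 0.7  0.7 76.4]
```

```bash
python3 -m jog '[[[0,0,0],[1,0.5,25],0],[[0,0,0],[0,0,25],0],[[0,0,0],[0,0,17],0],[[0,0,0],[0,0,9],0],[[0,0,0],[0,0,0],0],[[0,0,0],[0,0,0],0.6],[[0,0,0],[0,0,0],0.6],[[0,0,0],[0,0,0],0.6],[[0,0,0],[0,0,0],0.6],[[0,0,0],[0,0,0],0.6]]'; python3 -m jog '[[[0,0,0],[0,0,-10],0.6],[[0,0,0],[0,0,-30],0.6],[[0,0,0],[0,0,-40],0.6],[[0,0,0],[0,0,-40],0.6],[[0,0,-0.1],[0,0,0],0.6],[[0,0,-0.1],[0,0,0],0.6],[[0,0,-0.1],[0,0,0],0.6],[[0,0,-0.1],[0,0,0],0.6],[[0,0,-0.11],[0,0,0],0.6],[[0,0,0],[0,0,0],0.6],[[0,0,0],[0,0,0],0.6]]';  ./d 528 -137.7 150 182.1
```

```text
time: 31.85
position: [475.1, 266.5, 32.4]
eef_rot: [0.733, 3.052, 0.001]
contact_force: [-0.7, -2.2, 5.9]
width: 33.5
grip_force: 40.0
time: 32.95
position: [473.3, 266.5, 150.8]
eef_rot: [0.057, -3.14, -0.0]
contact_force: [0.6, -1.1, -1.6]
width: 33.7
grip_force: 40.0
t 32.95 pos [473.3 266.5 150.8] w 33.7 g 40.0 F [ 0.6 -1.1 -1.6]
turn first: [ 0.    -0.001 -0.   ] then shift: [ -39.8 -406.     0.8]
```

```bash
python3 -m jog '[[[0,0,0],[-4,-40,0],0.6],[[0,0,0],[-4,-41,0],0.6],[[0,0,0],[-4,-41,0],0.6],[[0,0,0],[-4,-41,0],0.6],[[0,0,0],[-4,-41,0],0.6],[[0,0,0],[-4,-41,0],0.6],[[0,0,0],[-4,-41,0],0.6],[[0,0,0],[-4,-40,0],0.6],[[0,0,0],[-4,-40,0],0.6],[[0,0,0],[-4,-40,0],0.6],[[0,0,0],[0,0,0],0.6],[[0,0,0],[0,0,0],0.6],[[0,0,0],[0,0,0],0.6],[[0,0,0],[0,0,0],0.6]]'
./d 528 -137.7 29 182.1
python3 - <<'E'
from h import *
c,p,d=frame("wrist"); save("w9",p); P=pts(c,d); np.save("w9.npy",P)
m=((P[...,2]>74)&(P[...,2]<84)); print("rim",P[m][:,:].min(0),P[m].max(0))
m=((P[...,2]>56)&(P[...,2]<63)).astype(np.uint8);n,l,st,ce=cv2.connectedComponentsWithStats(m)
for i in range(1,n):
    if st[i,4]>150: print(st[i].tolist(),cv2.minAreaRect(P[l==i][:,:2].astype(np.float32)))
E
```

```text
time: 34.35
position: [529.0, -136.4, 150.8]
eef_rot: [0.062, -3.141, -0.001]
contact_force: [-0.2, -0.0, -2.0]
width: 33.9
grip_force: 40.0
t 34.35 pos [ 529.  -136.4  150.8] w 33.9 g 40.0 F [-0.2 -0.  -2. ]
turn first: [ 0.001 -0.     0.003] then shift: [  1.1  -1.3 121.8]
rim [ 391.80186424 -253.58211937   74.00447033] [725.51256765 -36.90271933  83.99912839]
[424, 66, 38, 47, 162] ((411.26611328125, -53.99774932861328), (37.65320587158203, 16.41605567932129), 33.59806442260742)
[257, 178, 113, 11, 156] ((480.84295654296875, -146.97067260742188), (7.8089141845703125, 90.08623504638672), 0.007863779552280903)
[185, 197, 18, 133, 439] ((555.813720703125, -246.78533935546875), (121.36703491210938, 1.4754397869110107), 2.3221278190612793)
[219, 301, 39, 29, 996] ((600.5885009765625, -210.0672607421875), (27.353168487548828, 33.93922424316406), 2.0821893215179443)
[283, 354, 77, 12, 300] ((647.7376708984375, -134.01158142089844), (10.2213716506958, 71.70672607421875), 9.52108383178711)
[320, 422, 62, 23, 337] ((727.0465087890625, -104.31163024902344), (22.01506805419922, 62.40143966674805), 13.987966537475586)
[508, 429, 57, 12, 298] ((720.8967895507812, 84.26898956298828), (61.52173614501953, 3.2678279876708984), 85.72018432617188)
```

```bash
python3 -m jog '[[[0,0,0],[2,0,30],0.6],[[0,0,0],[0,0,30],0.6],[[0,0,0],[0,0,30],0.6],[[0,0,0],[0,0,15],0.6],[[0,0,0],[0,0,8],0.6],[[0,0,0],[0,0,0],0.6],[[0,0,0],[0,0,0],0.6],[[0,0,0],[0,0,0],0.6]]';./d 528 -137.7 29 182.1
```

```text
time: 35.2
position: [528.7, -138.4, 39.6]
eef_rot: [-0.06, 3.138, -0.002]
contact_force: [-0.3, 0.2, -1.1]
width: 33.8
grip_force: 40.0
t 35.2 pos [ 528.7 -138.4   39.6] w 33.8 g 40.0 F [-0.3  0.2 -1.1]
turn first: [-0.001  0.003  0.002] then shift: [ 0.7  0.8 10.6]
```

```bash
python3 -m jog '[[[0,0,0],[1,0.5,5],0.6],[[0,0,0],[0,0,4],0.6],[[0,0,0],[0,0,2],0.6],[[0,0,0],[0,0,0],0.6],[[0,0,0],[0,0,0],0.2],[[0,0,0],[0,0,0],0.2],[[0,0,0],[0,0,0],0.2],[[0,0,0],[0,0,-10],0.2],[[0,0,0],[0,0,-20],0.2],[[0,0,0],[0,0,-40],0.2],[[0,0,0],[0,0,-40],0],[[0,0,0],[0,0,0],0],[[0,0,0.102],[0,0,0],0],[[0,0,0.102],[0,0,0],0],[[0,0,0.102],[0,0,0],0],[[0,0,0.102],[0,0,0],0],[[0,0,0.102],[0,0,0],0],[[0,0,0],[0,0,0],0],[[0,0,0],[0,0,0],0]]'; ./d 554.4 230.4 140 152.5
```

```text
time: 37.1
position: [526.0, -137.3, 136.7]
eef_rot: [-0.731, -3.055, -0.0]
contact_force: [0.3, 0.3, 0.4]
width: 46.8
grip_force: 0.0
t 37.1 pos [ 526.  -137.3  136.7] w 46.8 g 0.0 F [0.3 0.3 0.4]
turn first: [-0.    -0.001  0.01 ] then shift: [144.6 339.2  -3.3]
```

```bash
python3 -m jog '[[[0,0,0],[16,37,0],0],[[0,0,0],[16,37,0],0],[[0,0,0],[16,37,0],0],[[0,0,0],[16,38,0],0],[[0,0,0],[16,38,0],0],[[0,0,0],[16,38,0],0],[[0,0,0],[16,38,0],0],[[0,0,0],[16,38,0],0],[[0,0,0.01],[16,38,0],0],[[0,0,0],[0,0,30],0],[[0,0,0],[0,0,0],0],[[0,0,0],[0,0,0],0]]'; ./d 554.4 230.4 30 152.5
```

```text
time: 38.3
position: [551.0, 229.6, 106.0]
eef_rot: [-0.748, -3.049, 0.003]
contact_force: [0.4, 0.4, 0.0]
width: 46.7
grip_force: 0.0
t 38.3 pos [551.  229.6 106. ] w 46.7 g 0.0 F [0.4 0.4 0. ]
turn first: [-0.002 -0.002 -0.001] then shift: [-2.7  2.3 76. ]
```

```bash
python3 -m jog '[[[0,0,0],[-2.5,2,25],0],[[0,0,0],[0,0,25],0],[[0,0,0],[0,0,17],0],[[0,0,0],[0,0,9],0],[[0,0,0],[0,0,0],0],[[0,0,0],[0,0,0],0.6],[[0,0,0],[0,0,0],0.6],[[0,0,0],[0,0,0],0.6],[[0,0,0],[0,0,0],0.6],[[0,0,0],[0,0,0],0.6]]'; python3 -m jog '[[[0,0,0],[0,0,-10],0.6],[[0,0,0],[0,0,-30],0.6],[[0,0,0],[0,0,-40],0.6],[[0,0,0],[0,0,-40],0.6],[[0,0,-0.1],[0,0,0],0.6],[[0,0,-0.1],[0,0,0],0.6],[[0,0,-0.1],[0,0,0],0.6],[[0,0,-0.1],[0,0,0],0.6],[[0,0,-0.11],[0,0,0],0.6],[[0,0,0],[0,0,0],0.6],[[0,0,0],[0,0,0],0.6]]';  ./d 530.5 -211.5 150 182.1
```

```text
time: 39.3
position: [556.6, 230.7, 32.6]
eef_rot: [0.748, 3.048, 0.001]
contact_force: [-0.5, -1.8, 6.6]
width: 33.8
grip_force: 40.0
time: 40.4
position: [554.7, 230.8, 150.7]
eef_rot: [0.041, -3.141, -0.0]
contact_force: [0.3, -0.3, -1.3]
width: 33.7
grip_force: 40.0
t 40.4 pos [554.7 230.8 150.7] w 33.7 g 40.0 F [ 0.3 -0.3 -1.3]
turn first: [ 0.    -0.001 -0.011] then shift: [  40.4 -441.1    0.7]
```

```bash
python3 -m jog '[[[0,0,-0.01],[3,-40,0],0.6],[[0,0,0],[4,-40,0],0.6],[[0,0,0],[4,-40,0],0.6],[[0,0,0],[4,-40,0],0.6],[[0,0,0],[4,-40,0],0.6],[[0,0,0],[4,-40,0],0.6],[[0,0,0],[4,-40,0],0.6],[[0,0,0],[4,-40,0],0.6],[[0,0,0],[4,-40,0],0.6],[[0,0,0],[4,-40,0],0.6],[[0,0,0],[2,-41,0],0.6],[[0,0,0],[0,0,0],0.6],[[0,0,0],[0,0,0],0.6],[[0,0,0],[0,0,0],0.6]]'
python3 - <<'E'
from h import *
c,p,d=frame("wrist"); save("w10",p); P=pts(c,d); np.save("w10.npy",P)
E
./d 530.5 -211.5 29 182.1
```

```text
time: 41.8
position: [530.4, -210.5, 150.6]
eef_rot: [0.06, -3.14, -0.002]
contact_force: [0.5, -0.8, -2.5]
width: 34.0
grip_force: 40.0
t 41.85 pos [ 530.6 -210.2  150.7] w 33.6 g 40.0 F [ 0.8 -0.4 -1.4]
turn first: [ 0.001 -0.     0.002] then shift: [ 1.000e-01 -1.300e+00  1.217e+02]
```

View pics/w10.png

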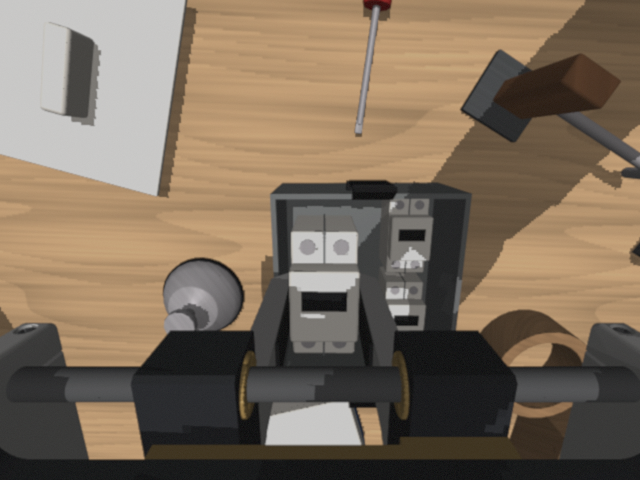

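Two breakers stand in the right column of the tub at (410,235) and (405,305). The fourth is held over the last free quarter at (323,300). The rod still stands at (500,95).

```bash
python3 -m jog '[[[0,0,0],[1,0,30],0.6],[[0,0,0],[0,0,30],0.6],[[0,0,0],[0,0,30],0.6],[[0,0,0],[0,0,15],0.6],[[0,0,0],[0,0,8],0.6],[[0,0,0],[0,0,0],0.6],[[0,0,0],[0,0,0],0.6],[[0,0,0],[0,0,0],0.6]]';./d 530.5 -211 29 182.1
```

```text
time: 42.65
position: [530.9, -212.3, 39.6]
eef_rot: [-0.06, 3.138, -0.003]
contact_force: [0.3, 0.3, -2.0]
width: 33.7
grip_force: 40.0
t 42.65 pos [ 530.9 -212.3   39.6] w 33.7 g 40.0 F [ 0.3  0.3 -2. ]
turn first: [-0.002  0.003  0.002] then shift: [ 0.4  1.3 10.6]
```

```bash
python3 -m jog '[[[0,0,0],[1,1,5],0.6],[[0,0,0],[0,0,4],0.6],[[0,0,0],[0,0,2],0.6],[[0,0,0],[0,0,0],0.6],[[0,0,0],[0,0,0],0.2],[[0,0,0],[0,0,0],0.2],[[0,0,0],[0,0,0],0.2],[[0,0,0],[0,0,-10],0.2],[[0,0,0],[0,0,-20],0.2],[[0,0,0],[0,0,-40],0.2],[[0,0,0],[0,0,-45],0],[[0,0,0],[0,0,-45],0],[[0,0,0.14],[0,0,0],0],[[0,0,0.13],[0,0,0],0],[[0,0,0],[20,-20,0],0],[[0,0,0],[20,-40,0],0],[[0,0,0],[20,-40,0],0],[[0,0,0],[20,-40,0],0],[[0,0,0],[0,0,0],0],[[0,0,0],[0,0,0],0]]'
python3 - <<'E'
from h import *
c,p,d=frame("wrist"); save("w11",p); P=pts(c,d); np.save("w11.npy",P)
for n in ("wrist",):
    m=((P[...,2]>42)&(P[...,2]<56)).astype(np.uint8);k,l,st,ce=cv2.connectedComponentsWithStats(m)
    for i in range(1,k):
        if st[i,4]>300: print(st[i].tolist(),cv2.minAreaRect(P[l==i][:,:2].astype(np.float32)))
c,p,d=frame("top"); save("top11",p); P=pts(c,d); np.save("top11.npy",P)
print("lidbar",rect(P,(410,255,490,325),38,60)[:3]);
E
./d 419 -378.6 140 166.5
```

```text
time: 44.65
position: [418.2, -329.2, 187.5]
eef_rot: [0.367, 3.119, 0.0]
contact_force: [-0.1, 0.2, 0.9]
width: 47.1
grip_force: 0.0
[594, 132, 42, 30, 358] ((410.06414794921875, -54.802791595458984), (37.36433410644531, 16.797500610351562), 29.99287223815918)
[0, 150, 34, 69, 440] ((308.4858093261719, -607.0955810546875), (6.428446292877197, 64.04562377929688), 89.43181610107422)
[217, 203, 26, 63, 1322] ((403.56756591796875, -421.49969482421875), (20.388446807861328, 63.21998596191406), 76.73348236083984)
[26, 226, 63, 111, 808] ((410.5089416503906, -610.612548828125), (31.95885467529297, 119.54456329345703), 80.11772918701172)
[509, 236, 61, 18, 338] ((483.26788330078125, -127.86643981933594), (1.9287587404251099, 52.90215301513672), 2.6708993911743164)
[411, 248, 96, 82, 551] ((496.1184997558594, -222.63473510742188), (51.829158782958984, 117.9707260131836), 40.272560119628906)
[558, 256, 18, 110, 944] ((568.1021118164062, -102.28437042236328), (137.82179260253906, 2.8522634506225586), 2.2591238021850586)
[508, 262, 40, 55, 542] ((532.0064697265625, -138.38209533691406), (55.6512336730957, 34.78635787963867), 2.0621321201324463)
[437, 281, 41, 49, 433] ((534.2290649414062, -211.72323608398438), (55.256858825683594, 34.078922271728516), 1.7142914533615112)
[515, 315, 40, 38, 782] ((583.3125610351562, -135.90176391601562), (30.529216766357422, 34.42720031738281), 3.0549190044403076)
[544, 422, 24, 32, 340] ((728.1617431640625, -120.4210205078125), (8.414491653442383, 39.531463623046875), 44.53687286376953)
lidbar (17, array([ 504.8, -247.5,   51.4]), ((439.2076110839844, -323.995361328125), (225.72250366210938, 20.014856338500977), 47.95009994506836))
t 44.75 pos [ 419.2 -327.8  187.2] w 46.8 g 0.0 F [-0.5  1.1  0.2]
turn first: [0.    0.    0.004] then shift: [-11.7 -49.4  47.2]
```

View pics/top11.png

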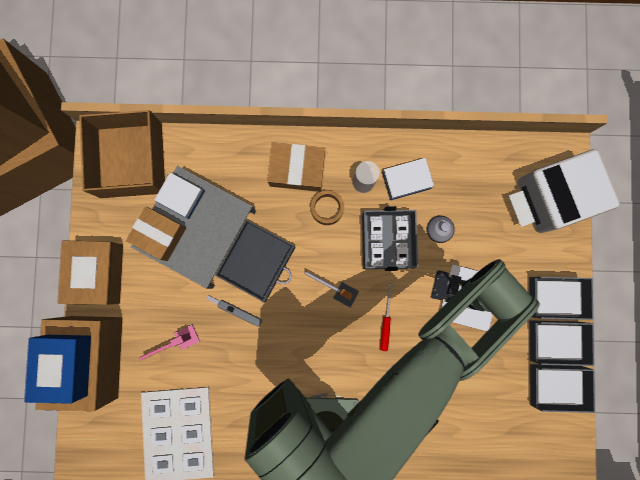

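All four breakers are in the tub (390,238) and the tray is empty. The lid has been knocked: the bar is now at (403.5,-421.5). Going for the lid at its new place.

```bash
./d 403.5 -421.5 24 166.7; python3 -m jog '[[[0,0,0],[0,-30,0],0],[[0,0,0],[-6,-40,20],0],[[0,0,0],[0,-24,40],0],[[0,0,0],[0,0,40],0],[[0,0,0],[0,0,0],0],[[0,0,0],[0,0,0],0]]'; ./d 403.5 -421.5 24 166.7
```

```text
t 44.75 pos [ 419.2 -327.8  187.2] w 46.8 g 0.0 F [-0.5  1.1  0.2]
turn first: [0.    0.    0.001] then shift: [ -6.3 -94.8 163.2]
time: 45.35
position: [403.5, -419.8, 86.6]
eef_rot: [-0.36, -3.119, -0.003]
contact_force: [0.5, 0.0, 0.5]
width: 47.1
grip_force: 0.0
t 45.35 pos [ 403.5 -419.8   86.6] w 47.1 g 0.0 F [0.5 0.  0.5]
turn first: [ 0.002 -0.002  0.002] then shift: [-0.4 -1.7 62.6]
```

```bash
python3 -m jog '[[[0,0,0],[0,-1.5,25],0],[[0,0,0],[0,0,20],0],[[0,0,0],[0,0,12],0],[[0,0,0],[0,0,4],0],[[0,0,0],[0,0,0],0],[[0,0,0],[0,0,0],0.9],[[0,0,0],[0,0,0],0.9],[[0,0,0],[0,0,0],0.9],[[0,0,0],[0,0,0],0.9],[[0,0,0],[0,0,0],0.9],[[0,0,0],[0,0,0],0.9],[[0,0,0],[0,0,0],0.9]]' 50; ./d 403.5 -421.5 150 166.7
```

```text
time: 46.55
position: [402.8, -422.9, 26.5]
eef_rot: [0.363, 3.12, 0.0]
contact_force: [0.8, 3.2, 5.2]
width: 19.6
grip_force: 50.0
t 46.55 pos [ 402.8 -422.9   26.5] w 19.6 g 50.0 F [0.8 3.2 5.2]
turn first: [0. 0. 0.] then shift: [  -0.4    1.5 -123.5]
```

```bash
python3 -m jog '[[[0,0,0],[0,0,-10],0.9],[[0,0,0],[0,0,-30],0.9],[[0,0,0],[0,0,-40],0.9],[[0,0,0],[0,0,-40],0.9],[[0,0,0],[0,0,-20],0.9],[[0,0,-0.09],[0,0,0],0.9],[[0,0,-0.09],[0,0,0],0.9],[[0,0,-0.09],[0,0,0],0.9],[[0,0,0],[0,0,0],0.9],[[0,0,0],[0,0,0],0.9]]'; ./d 568.3 -173.2 166 182.1
python3 - <<'E'
from h import *
c,p,d=frame("top"); save("top12",p); P=pts(c,d); print("clips",rect(P,(340,190,432,285),90,103)[:3])
E
```

```text
time: 47.55
position: [402.2, -422.8, 165.7]
eef_rot: [0.057, -3.141, -0.0]
contact_force: [0.3, -0.3, -1.3]
width: 19.4
grip_force: 50.0
t 47.55 pos [ 402.2 -422.8  165.7] w 19.4 g 50.0 F [ 0.3 -0.3 -1.3]
turn first: [ 0.    -0.001 -0.   ] then shift: [-175.1  243.3   -0.3]
clips (73, array([ 650.4, -173.9,   97.3]), ((567.020263671875, -173.04290771484375), (184.01417541503906, 29.573726654052734), 2.3732399940490723))
```

```bash
python3 -m jog '[[[0,0,0],[-20,28,0],0.9],[[0,0,0],[-22,30,0],0.9],[[0,0,0],[-22,31,0],0.9],[[0,0,0],[-22,31,0],0.9],[[0,0,0],[-22,31,0],0.9],[[0,0,0],[-22,31,0],0.9],[[0,0,0],[-22,31,0],0.9],[[0,0,0],[-22,30,0],0.9],[[0,0,0],[0,0,0],0.9],[[0,0,0],[0,0,0],0.9],[[0,0,0],[0,0,0],0.9],[[0,0,0],[0,0,0],0.9]]'; ./d 568.3 -173.2 166 182.1
python3 - <<'E'
from h import *
c,p,d=frame("wrist"); save("w13",p); P=pts(c,d); np.save("w13.npy",P)
print("lid",rect(P,(100,30,560,330),150,166)); print("clip",rect(P,(100,30,560,330),90,103)[:3]); print("rim",rect(P,(100,30,560,330),74,82)[:3])
E
```

```text
time: 48.8
position: [566.5, -174.5, 165.8]
eef_rot: [0.057, -3.141, 0.0]
contact_force: [-0.5, -0.3, -1.4]
width: 19.6
grip_force: 50.0
t 48.8 pos [ 566.5 -174.5  165.8] w 19.6 g 50.0 F [-0.5 -0.3 -1.4]
turn first: [-0. -0. -0.] then shift: [-1.9  1.3 -0.2]
lid (43766, array([ 527.1, -177.3,  158.4]), ((541.87255859375, -176.03839111328125), (115.82319641113281, 152.30137634277344), 2.0972535610198975), [[481.20001220703125, -102.0999984741211], [486.79998779296875, -254.3000030517578], [602.5, -250.0], [597.0, -97.80000305175781]])
clip (1066, array([417.6, -49.2,  99.5]), ((444.9375, -112.39496612548828), (23.244905471801758, 177.20773315429688), 25.035104751586914))
rim (276, array([415.2, -52.6,  78.1]), ((415.3269958496094, -51.86692428588867), (33.25027847290039, 2.9568114280700684), 60.59280014038086))
```

View pics/w13.png

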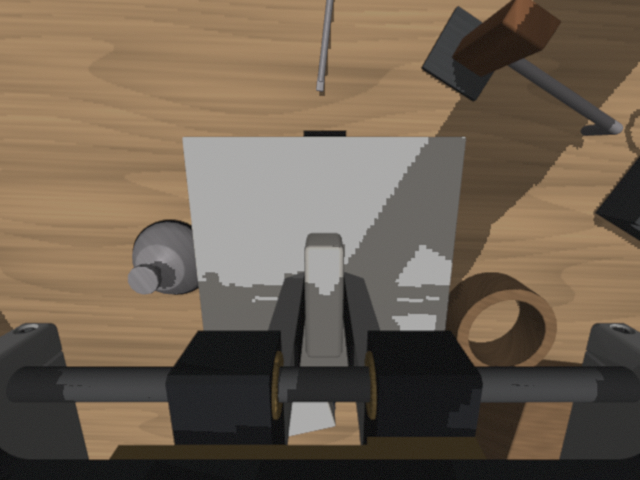

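Lid is held level and square over the tub, its near edge at row 137 just covering the clip at (325,133). Fine shift, then down.

```bash
python3 -m jog '[[[0,0,0],[-1.5,1,20],0.9],[[0,0,0],[0,0,20],0.9],[[0,0,0],[0,0,12],0.9],[[0,0,0],[0,0,5],0.9],[[0,0,0],[0,0,0],0.9],[[0,0,0],[0,0,0],0.9],[[0,0,0],[0,0,0],0.9]]' 60; ./d 568 -173.6 90.5 182.1
```

```text
time: 49.55
position: [569.4, -172.8, 110.2]
eef_rot: [-0.06, 3.139, -0.002]
contact_force: [0.2, -1.2, -1.9]
width: 19.5
grip_force: 60.0
t 49.55 pos [ 569.4 -172.8  110.2] w 19.5 g 60.0 F [ 0.2 -1.2 -1.9]
turn first: [-0.001  0.002  0.001] then shift: [ 1.4 -0.8 19.7]
```

```bash
python3 -m jog '[[[0,0,0],[0.5,-0.5,3],0.9],[[0,0,0],[0,0,3],0.9],[[0,0,0],[0,0,3],0.9],[[0,0,0],[0,0,3],0.9],[[0,0,0],[0,0,0],0.9]]'; ./d 568 -173.6 90.5 182.1;  python3 -m jog '[[[0,0,0],[0,0,3],0.9],[[0,0,0],[0,0,3],0.9],[[0,0,0],[0,0,2],0.9],[[0,0,0],[0,0,0],0.9]]'; ./d 568 -173.6 90.5 182.1
```

```text
time: 50.05
position: [569.5, -173.6, 98.7]
eef_rot: [-0.06, 3.138, -0.003]
contact_force: [-1.6, -0.5, 4.3]
width: 19.6
grip_force: 60.0
t 50.05 pos [ 569.5 -173.6   98.7] w 19.6 g 60.0 F [-1.6 -0.5  4.3]
turn first: [-0.002  0.003  0.002] then shift: [1.5 0.1 8.2]
time: 50.45
position: [568.4, -173.1, 90.5]
eef_rot: [-0.06, 3.141, -0.001]
contact_force: [-2.1, 0.4, 10.6]
width: 19.3
grip_force: 60.0
t 50.45 pos [ 568.4 -173.1   90.5] w 19.3 g 60.0 F [-2.1  0.4 10.6]
turn first: [-0.001  0.     0.002] then shift: [ 0.4 -0.5 -0. ]
```

Close to the snap height; I press a bit further to seat it.

```bash
python3 -m jog '[[[0,0,0],[0,0,3],0.9],[[0,0,0],[0,0,3],0.9],[[0,0,0],[0,0,3],0.9],[[0,0,0],[0,0,0],0.9]]'; ./d 568 -173.6 90.5 182.1
```

```text
time: 50.85
position: [568.5, -173.1, 90.4]
eef_rot: [0.061, -3.141, 0.002]
contact_force: [-21.4, 8.6, 50.2]
width: 19.4
grip_force: 60.0
t 50.85 pos [ 568.5 -173.1   90.4] w 19.4 g 60.0 F [-21.4   8.6  50.2]
turn first: [-0.001 -0.     0.002] then shift: [ 0.5 -0.5 -0.1]
```

```bash
python3 -m jog '[[[0,0,0],[0,0,-5],0.9],[[0,0,0],[0,0,-4],0.9],[[0,0,0],[0,0,0],0.9],[[0,0,0],[0,0,0],0],[[0,0,0],[0,0,0],0],[[0,0,0],[0,0,0],0],[[0,0,0],[0,0,0],0],[[0,0,0],[0,0,-20],0],[[0,0,0],[0,0,-40],0],[[0,0,0],[0,0,-40],0],[[0,0,0],[40,0,0],0],[[0,0,0],[40,20,0],0],[[0,0,0],[30,40,0],0],[[0,0,0],[0,40,0],0],[[0,0,0],[0,40,0],0],[[0,0,0],[0,40,0],0],[[0,0,0],[0,0,0],1],[[0,0,0],[0,0,0],1],[[0,0,0],[0,0,0],1]]'
python3 - <<'E'
from h import *
c,p,d=frame("top"); save("top14",p); P=pts(c,d); np.save("top14.npy",P)
print("lidplate",rect(P,(340,190,432,285),78,88)[:3],"clips",rect(P,(340,190,432,285),92,105)[:3],"bar",rect(P,(340,190,432,285),106,125)[:3])
print("grip",rect(P,(325,270,365,315),85,115)[:3])
E
./d 432 97 180 63.07
```

```text
time: 52.75
position: [451.4, 2.0, 188.8]
eef_rot: [0.059, -3.141, 0.001]
contact_force: [-0.7, -0.6, 0.4]
width: 26.4
grip_force: 0.0
lidplate (2548, array([ 568.1, -170.1,   83.3]), ((563.6151123046875, -172.69093322753906), (176.560546875, 152.64712524414062), 2.3174140453338623)) clips (79, array([ 583.5, -170.4,   97.2]), ((568.1607055664062, -178.6365966796875), (185.03741455078125, 71.30309295654297), 12.938695907592773)) bar (166, array([ 567.8, -172.6,  112.4]), ((567.8598022460938, -171.85369873046875), (63.35662078857422, 20.854846954345703), 0.6462913751602173))
grip (15, array([395.7, -47.1, 102.2]), ((397.15789794921875, -43.182159423828125), (23.089719772338867, 6.2572431564331055), 68.48829650878906))
t 52.8 pos [451.5   1.7 188.8] w 22.1 g 0.0 F [-0.1  0.3 -0.7]
turn first: [-0.     0.     2.078] then shift: [ 76.1 -60.5   8.8]
```

```bash
python3 -c "
import cv2;i=cv2.imread('pics/top14.png')[180:340,190:500];cv2.imwrite('pics/top14c.png',cv2.resize(i,None,fx=2.4,fy=2.4))"
```

```text
(no output)
```

View pics/top14c.png

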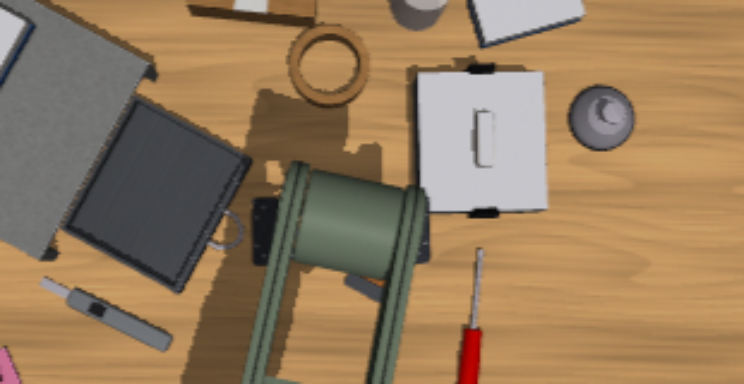

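Lid plate is at 83 mm, which is snapped height, with the black clips at (482,68) and (483,213) over its ends. The tray eye is at (225,230) in the crop. Now pushing the tray back on its eye.

```bash
python3 -m jog '[[[0,0,0.1],[0,0,0],1],[[0,0,0.1],[0,0,0],1],[[0,0,0.1],[0,0,0],1],[[0,0,0.1],[0,0,0],1],[[0,0,0.1],[0,0,0],1],[[0,0,0.01],[0,0,0],1],[[0,0,0],[0,0,0],1],[[0,0,0],[0,0,0],1]]' 20; ./d 432.4 96.6 100 153.05
```

```text
time: 53.6
position: [451.3, 2.2, 188.9]
eef_rot: [-0.734, -3.055, 0.0]
contact_force: [1.0, 0.2, 1.5]
width: 0.5
grip_force: 0.0
t 53.6 pos [451.3   2.2 188.9] w 0.5 g 0.0 F [1.  0.2 1.5]
turn first: [-0.    -0.    -0.001] then shift: [59.6 75.5 88.9]
```

```bash
python3 -m jog '[[[0,0,0],[30,35,0],1],[[0,0,0],[30,40,0],1],[[0,0,0],[0,0,40],1],[[0,0,0],[0,0,40],1],[[0,0,0],[0,0,0],1],[[0,0,0],[0,0,0],1]]'
./d 432.4 96.6 11 153.05
python3 - <<'E'
from h import *
c,p,d=frame("top"); save("top15",p); P=pts(c,d)
m=(P[...,2]>42)&(P[...,2]<54);m[:,:215]=0;m[:,298:]=0;m[:215]=0;m[310:]=0
Q=P[m][:,:2]-[530.7,290]; print("tray bay x,y",(Q@[.4532,.8914]).min(),(Q@[-.8914,.4532]).min(),(Q@[-.8914,.4532]).max())
E
```

```text
time: 54.2
position: [431.6, 96.7, 109.0]
eef_rot: [-0.733, -3.053, 0.001]
contact_force: [0.7, -0.1, -0.1]
width: 0.8
grip_force: 0.0
t 54.2 pos [431.6  96.7 109. ] w 0.8 g 0.0 F [ 0.7 -0.1 -0.1]
turn first: [-0.001 -0.001 -0.001] then shift: [-0.8  0.2 98. ]
tray bay x,y -159.14606291028227 -92.92464091277756 92.58007857394495
```

```bash
python3 -m jog '[[[0,0,0],[-0.8,0,30],1],[[0,0,0],[0,0,30],1],[[0,0,0],[0,0,25],1],[[0,0,0],[0,0,12],1],[[0,0,0],[0,0,0],1],[[0,0,0],[0,5,0],1],[[0,0,0],[0,8,0],1],[[0,0,0],[0,12,0],1],[[0,0,0],[0,15,0],1],[[0,0,0],[0,15,0],1],[[0,0,0],[0,15,0],1],[[0,0,0],[0,0,0],1]]'; ./d 517.8 264.6 11 153.05
```

```text
time: 55.45
position: [467.1, 161.2, 13.4]
eef_rot: [0.73, 3.052, 0.004]
contact_force: [-0.3, -0.5, -0.0]
width: 0.3
grip_force: 0.0
t 55.45 pos [467.1 161.2  13.4] w 0.3 g 0.0 F [-0.3 -0.5 -0. ]
turn first: [0.003 0.003 0.001] then shift: [  1.7 115.1   2.4]
```

```bash
python3 -m jog '[[[0,0,0],[1,15,2],1],[[0,0,0],[0,15,0],1],[[0,0,0],[0,15,0],1],[[0,0,0],[0,15,0],1],[[0,0,0],[0,15,0],1],[[0,0,0],[0,15,0],1],[[0,0,0],[0,12,0],1],[[0,0,0],[0,8,0],1],[[0,0,0],[0,4,0],1],[[0,0,0],[0,0,0],1],[[0,0,0],[0,0,0],1]]'; ./d 517.8 264.6 11 153.05; python3 -m jog '[[[0,0,0],[0,-15,0],1],[[0,0,0],[0,-30,0],1],[[0,0,0],[0,-30,0],1],[[0,0,0],[0,-30,-20],1],[[0,0,0],[0,0,-40],1],[[0,0,0],[0,0,-50],1],[[0,0,0],[0,0,-50],1],[[0,0,0],[0,0,-30],1],[[0,0,-0.13],[0,0,0],1],[[0,0,-0.13],[0,0,0],1],[[0,0,-0.13],[0,0,0],1],[[0,0,-0.12],[0,0,0],1],[[0,0,0],[0,0,0],1],[[0,0,0],[0,0,0],1]]'
python3 - <<'E'
from h import *
c,p,d=frame("top"); save("top16",p); P=pts(c,d); np.save("top16.npy",P)
m=(P[...,2]>15)&(P[...,2]<54);m[:,:205]=0;m[:,298:]=0;m[:205]=0;m[310:]=0
Q=P[m][:,:2]-[530.7,290]; a=Q@[.4532,.8914];b=Q@[-.8914,.4532]; k=abs(b)<95; print("in front pts:",np.sort(a[k])[:60:5].round(),b[k][np.argsort(a[k])[:60:5]].round())
print("plunger",rect(P,(420,210,460,250),58,80)[:3]); print("grip",rect(P,(325,270,365,315),85,115)[:3]);print("plate",rect(P,(340,190,432,285),78,88)[:2],"bar",rect(P,(340,190,432,285),106,125)[:3])
E
./d 607.5 -333.5 220 182
```

```text
time: 56.55
position: [515.7, 261.2, 10.1]
eef_rot: [0.734, 3.054, 0.002]
contact_force: [-0.1, 0.2, -0.9]
width: 0.1
grip_force: 0.0
t 56.55 pos [515.7 261.2  10.1] w 0.1 g 0.0 F [-0.1  0.2 -0.9]
turn first: [ 0.001  0.    -0.002] then shift: [-0.3  3.9 -0.9]
time: 57.95
position: [467.7, 167.2, 200.1]
eef_rot: [-0.055, 3.141, 0.001]
contact_force: [0.1, -0.6, 0.3]
width: 0.4
grip_force: 0.0
in front pts: [-6.  2. 11.] [-19. -21. -24.]
plunger (75, array([ 607.8, -333.8,   67.7]), ((607.0741577148438, -334.1656188964844), (26.584754943847656, 25.579875946044922), 52.92890167236328))
grip (84, array([404. , -46.4, 100.5]), ((404.2330017089844, -45.548309326171875), (33.39445495605469, 19.58866310119629), 61.84538650512695))
plate (2536, array([ 566.3, -170.7,   83.3])) bar (163, array([ 567.7, -172.6,  112.9]), ((538.1035766601562, -173.1991729736328), (121.55438995361328, 21.327451705932617), 2.2082133293151855))
t 58.0 pos [467.7 167.3 200.1] w 0.7 g 0.0 F [-0.6  0.9  0. ]
turn first: [0.    0.    0.001] then shift: [-122.3 -505.4  -19.9]
```

```bash
python3 -c "
import cv2;i=cv2.imread('pics/top16.png')[150:350,180:500];cv2.imwrite('pics/top16c.png',cv2.resize(i,None,fx=2.4,fy=2.4))"
```

```text
(no output)
```

View pics/top16c.png

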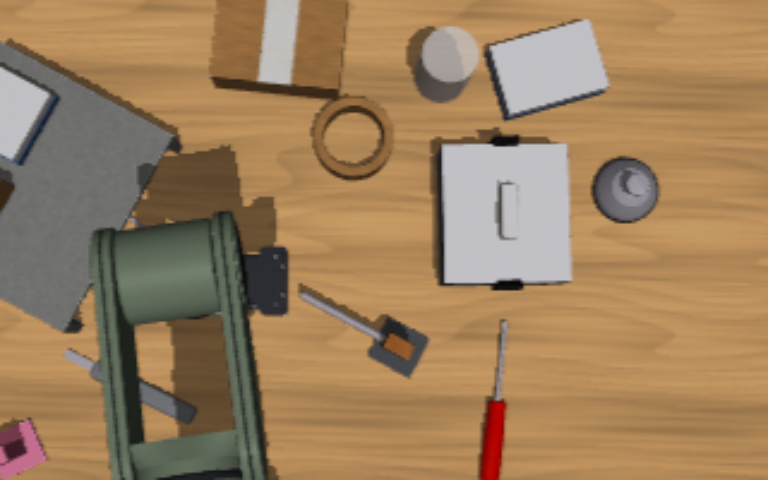

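Tray is in under the ledge, with only a bit of the eye showing at (133,220). The rod stands at (400,345), and the lid is on. On to the bell.

```bash
python3 -m jog '[[[0,0,0],[-9,-39,0],1],[[0,0,0],[-9,-39,0],1],[[0,0,0],[-9,-39,0],1],[[0,0,0],[-9,-39,0],1],[[0,0,0],[-9,-39,0],1],[[0,0,0],[-9,-39,0],1],[[0,0,0],[-10,-39,0],1],[[0,0,0],[-10,-39,0],1],[[0,0,0],[-10,-39,0],1],[[0,0,0],[-10,-39,0],1],[[0,0,0],[-10,-39,0],1],[[0,0,0],[-9,-39,0],1],[[0,0,0],[-9,-38,0],1],[[0,0,0],[0,0,40],1],[[0,0,0],[0,0,40],1],[[0,0,0],[0,0,0],1],[[0,0,0],[0,0,0],1],[[0,0,0],[0,0,0],1]]'
python3 - <<'E'
from h import *
c,p,d=frame("top"); P=pts(c,d)
m=(P[...,2]>12)&(P[...,2]<60)
m[:,:205]=0;m[:,298:]=0;m[:205]=0;m[310:]=0
W=P[m];Q=W[:,:2]-[530.7,290]; a=Q@[.4532,.8914];b=Q@[-.8914,.4532]; k=(abs(b)<95)&(a>-100); print(k.sum(),np.c_[a,b,W[:,2]][k].round().tolist()[:25])
E
./d 607.3 -333.8 68 182
```

```text
time: 59.8
position: [610.5, -334.4, 122.9]
eef_rot: [-0.06, 3.137, -0.004]
contact_force: [0.0, -0.7, 0.3]
width: 0.8
grip_force: 0.0
55 [[10.0, -24.0, 27.0], [12.0, -20.0, 23.0], [9.0, -21.0, 24.0], [7.0, -23.0, 21.0], [4.0, -24.0, 21.0], [5.0, -20.0, 21.0], [2.0, -21.0, 26.0], [-1.0, -23.0, 23.0], [-0.0, -19.0, 27.0], [-2.0, -20.0, 23.0], [-3.0, -18.0, 22.0], [-6.0, -19.0, 21.0], [-5.0, -15.0, 25.0], [-7.0, -16.0, 20.0], [-9.0, -14.0, 22.0], [-12.0, -15.0, 24.0], [-11.0, -11.0, 26.0], [-14.0, -13.0, 26.0], [-11.0, -8.0, 19.0], [-14.0, -10.0, 18.0], [-13.0, -6.0, 21.0], [-14.0, -7.0, 13.0], [-15.0, -3.0, 23.0], [-17.0, -5.0, 20.0], [-17.0, -1.0, 27.0]]
t 59.85 pos [ 610.8 -334.6  123.5] w 0.3 g 0.0 F [ 0.5  0.5 -0.5]
turn first: [-0.003  0.004  0.003] then shift: [ 3.5  0.9 55.5]
```

```bash
python3 -m jog '[[[0,0,0],[2,0,20],1],[[0,0,0],[0,0,18],1],[[0,0,0],[0,0,8],1],[[0,0,0],[0,0,0],1],[[0,0,0],[0,0,0],1]]'; ./d 607.3 -333.8 57 182; python3 -m jog '[[[0,0,0],[0,0,4],1],[[0,0,0],[0,0,4],1],[[0,0,0],[0,0,4],1],[[0,0,0],[0,0,3],1],[[0,0,0],[0,0,3],1],[[0,0,0],[0,0,2],1],[[0,0,0],[0,0,1],1],[[0,0,0],[0,0,0],1],[[0,0,0],[0,0,0],1]]'; ./d 607.3 -333.8 57 182
```

```text
time: 60.35
position: [607.9, -334.2, 75.7]
eef_rot: [-0.06, 3.139, -0.003]
contact_force: [-0.1, -0.2, 0.0]
width: 0.7
grip_force: 0.0
t 60.35 pos [ 607.9 -334.2   75.7] w 0.7 g 0.0 F [-0.1 -0.2  0. ]
turn first: [-0.002  0.002  0.003] then shift: [ 0.6  0.4 18.7]
time: 61.25
position: [608.0, -334.4, 57.2]
eef_rot: [-0.06, 3.139, -0.003]
contact_force: [-4.7, 2.9, 15.7]
width: 0.6
grip_force: 7.8
t 61.25 pos [ 608.  -334.4   57.2] w 0.6 g 7.8 F [-4.7  2.9 15.7]
turn first: [-0.002  0.002  0.003] then shift: [0.6 0.6 0.2]
```

```bash
python3 -m jog '[[[0,0,0],[0,0,2],1],[[0,0,0],[0,0,0],1],[[0,0,0],[0,0,0],1]]'; python3 -m jog '[[[0,0,0],[0,0,-10],1],[[0,0,0],[0,0,-20],1],[[0,0,0],[0,0,-40],1],[[0,0,0],[0,0,-40],1],[[0,0,0],[0,0,-30],1],[[0,0,0],[0,0,0],1],[[0,0,0],[0,0,0],1]]'
python3 - <<'E'
from h import *
c,p,d=frame("side"); P=pts(c,d); save("side17",p)
c,p,d=frame("top"); P=pts(c,d)
print("plate",rect(P,(340,190,432,285),78,88)[:2]); print("grip",rect(P,(325,270,365,315),85,115)[:3])
E
```

```text
time: 61.55
position: [608.1, -334.5, 57.1]
eef_rot: [-0.06, 3.139, -0.003]
contact_force: [-7.1, 5.3, 22.2]
width: 0.4
grip_force: 11.2
time: 62.25
position: [607.0, -333.8, 191.1]
eef_rot: [-0.06, 3.14, -0.001]
contact_force: [0.3, 0.4, -1.7]
width: 0.3
grip_force: 0.0
plate (2521, array([ 566.1, -169.7,   83.4]))
grip (85, array([404. , -46.4, 100.2]), ((404.2303161621094, -45.44719314575195), (33.29557800292969, 19.608173370361328), 61.61870193481445))
```

View pics/side17.png

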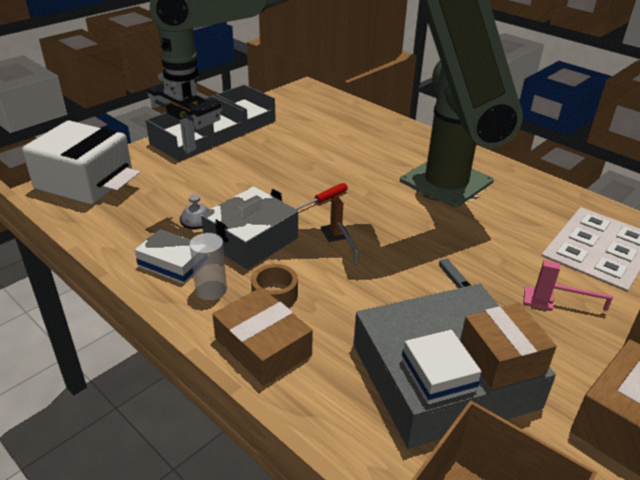

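Side view: the lid is snapped on the tub at (250,220) with the clips over it, the rod stands at (337,215), and the tray is in. The bell at (195,212) is released, the other items are undisturbed, and the robot is clear.

```bash
python3 -c "
from rig import ctrl
print(ctrl.sign_off())"
```

```text
the job is handed in; nothing more can be done
None
```

The whole job is done and handed in at about 62 s: rod standing on the bench again, all four breakers in the tub, lid snapped on, tray about 18 mm behind the ledge's edge, and the bell pressed down to its stop.

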